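# Unload the milling machine's vise behind its spring-closing door

## Task

Slide the small milling machine's spring-closing door open and prop it with the wooden wedge on the rail, so that it stays open by itself. Then open the vise by drawing its sliding jaw well back, and stand every finished bracket upright on its base in the grey tray. With all of them in the tray and the door still propped, push the vise jaw fully home again, take the wedge out so that the door closes completely, and lay the wedge back on the bench, flat on its underside; leave the other things on the bench where they are.

Things in the scene. Friction and masses are not known exactly. Their poses are not given: they have to be found in the camera images.
- mill: Green bench milling machine, fixed. Frame (all mm below): x away from the robot, y left along the door's travel, z up; origin at bench height under the vise gap. Body x -104..135, y -115..330, top (deck) at z 110; column x 140..200, y 205..325, 220 high. Work bay: open pit x -94..65, y -100..90, bed at z 30; left of it a closed housing that the door slides over.
- rail_stop (a point): Foot of the +y face, at its near (-x) end, of a low steel cleat on the rail (the machine's flat top beyond the bay: machine x 65..135, z 110, whole length in y). Site at machine x 107, y 7. The cleat is 8 high, 10 long (to -y), x 107..135. The wedge lies on the rail, thin end to +y, thick end against this face (its middle line at machine x 112); nearer than x 107 the rail is clear.
- door (a joint): Sliding door, m: 0 shut over the bay, grows to 0.22 as it slides to machine +y. A spring pulls it shut, 2 N (shut) to 6 N (wide open); let go, it shuts in about 1 s. Clear plate in a steel frame 155 x 200, machine x -95..60, z 111..117; leading (right) edge at machine y = -105 + travel.
- door_tab (a point): Middle of the lower edge of the -y face of the door's steel tab (moves with the door), over the rail: machine x 52..132, 10 thick to +y, from 24 to 51 above the rail, so it clears the cleat. Push it to +y to open, e.g. with the held wedge's slope. With the wedge flat against the cleat the door stays about 0.17 open. Nearer than the cleat the wedge can slide along the rail, pushing the tab.
- wedge: Loose light-wood door wedge 110 x 30, 0.12 kg. Origin at the middle of its underside, +x to the thin end (6 high at x 55), top slopes evenly up to the thick end (48 high at x -55). Grip across the 30 width, e.g. at x -30. To take it off the rail push it a little to machine +y, slide it 30 to -x past the cleat's end, then draw it flat to -y; lifted under the tab it jams.
- jaw (a joint): Sliding (near) vise jaw, m: 0 closed on the brackets, grows to 0.026 as it slides to machine -x (to the robot). 3 N friction, stays where left. 25 thick, 18 high above the bed, machine y -98..60; a lip 5 deep at its top hangs over the brackets' flanges while closed, so they cannot be lifted. The fixed jaw's face is at machine x 23, 18 high; an end stop closes the gap at y 49.
- jaw_post (a point): Top of the upright round steel post on the sliding jaw, 14 diameter, 40 above the jaw's top (machine z 48 to 88); pinch it from above to slide the jaw. Closed, it is at machine x -38, y -19.
- tray: Grey open tray for finished parts, fixed, outer 240 (x) x 130 (y) x 30 high, walls and floor 5; origin at the centre of its underside.
- bracket1: Finished aluminium bracket, an upside-down T, 0.085 kg: base flange 44 (x) x 30 (y) x 10 high, upright web 16 (x) x 30 (y) up to 46 high with a dark cross hole; origin at the centre of its underside, z up. Two to four of the four are present, at the start side by side in the vise on the bed (its x along the machine's x); absent ones read None. Grip it by the web, across its 16 mm, above the jaws.
- bracket2: Finished aluminium bracket, an upside-down T, 0.085 kg: base flange 44 (x) x 30 (y) x 10 high, upright web 16 (x) x 30 (y) up to 46 high with a dark cross hole; origin at the centre of its underside, z up. Two to four of the four are present, at the start side by side in the vise on the bed (its x along the machine's x); absent ones read None. Grip it by the web, across its 16 mm, above the jaws.
- bracket3: Finished aluminium bracket, an upside-down T, 0.085 kg: base flange 44 (x) x 30 (y) x 10 high, upright web 16 (x) x 30 (y) up to 46 high with a dark cross hole; origin at the centre of its underside, z up. Two to four of the four are present, at the start side by side in the vise on the bed (its x along the machine's x); absent ones read None. Grip it by the web, across its 16 mm, above the jaws.
- bracket4: Finished aluminium bracket, an upside-down T, 0.085 kg: base flange 44 (x) x 30 (y) x 10 high, upright web 16 (x) x 30 (y) up to 46 high with a dark cross hole; origin at the centre of its underside, z up. Two to four of the four are present, at the start side by side in the vise on the bed (its x along the machine's x); absent ones read None. Grip it by the web, across its 16 mm, above the jaws.
- tray_in (a point): Centre of the tray's inner floor, 5 above its underside.
- screw_jar: Bystander, loose, to be left alone: glass jar, 52 diameter, 70 high; origin at its underside.
- screwdriver: Bystander, loose, to be left alone: screwdriver lying on the bench; origin at its underside.
- spanner: Bystander, loose, to be left alone: steel spanner lying on the bench; origin at its underside.
- circuit_board: Bystander, loose, to be left alone: green circuit board 90 x 60 x 4; origin at its underside.
Things that resemble listed ones, but are neither listed nor needed, are in the scene too. Of the things that look like the wedge, take the one that is farthest to the robot's right at the start.

How it is judged:
By the outcome, as a careful person would: the job done as asked, in the order asked, and still so for the second after the job is handed in, with the robot touching nothing.
Of bracket1, bracket2, bracket3, bracket4 only 2 to 4 are there at a start; the rules pass over those that are not, and their reading is None.
At some moment in a run one of bracket1, bracket2, bracket3, bracket4 may be knocked a few centimetres aside while the robot is not near it.
It also fails if it takes over 208 s, if anything falls off the work surface, if the arm or the gripper's body presses on something with over 40 N, if the wrist force passes 120 N, or if a joint passes its speed limit or range.

## Robot

A 6-joint arm with a two-finger parallel gripper is mounted at the origin on the work surface. World frame = base frame: x ahead of the robot, y to its left, z up, the work surface at z = 0. Lengths are in m, angles in rad, forces in N, time in s.
With the tool pointing down it reaches from about 0.325 to 0.875 m from the base axis. Payload 4.4 kg.
Tool frame: the origin (TCP) lies at the very end of the fingers, on their centre line; the grasp point (between the pads) lies 19 mm behind it; z points along the fingers, y is the line along which they close (so a half turn about z gives the same grasp; the last joint's range is limited). The gripper opens to 85 mm and grips with 20 to 120 N. Pads are 22 mm wide; open, the fingers measure 114 mm over their backs; the gripper's body (76 mm by 85 mm) begins 54 mm behind the grasp point. The pads swing forward as they close: fully open they stand 13 mm farther back than shut.
Start: joints at [-1.262, 0.207, 1.542, -0, 1.393, -0.15], TCP at [0.255, -0.516, 0.231] pointing down, gripper open.
Joint ranges: [-2.73, 2.73], [-0.86, 2.22], [0.23, 2.46], [-1.11, 4.25], [0.08, 2.63], [-2.82, 2.82]. Speed limits (rad/s): [2.79, 2.79, 3.14, 3.14, 3.14, 3.14].

## Interface

Orientations are given as a unit quaternion [w, x, y, z].
In Python, from station import status, viewer, arm gives the robot as it stands.
- The arm moves only by the tool play_rows, never from a script. Its argument "series" is a list that holds one entry, the list of rows, each a list of 5 numbers: the opening, from 0 (shut) to 1 (fully open), then the shift along the tool's x, y, z in cm, then the turn about the tool's z in rad. In form: [[[fingers, tx, ty, tz, turn], ...]]. A call has 1 to 20 rows; each row shifts and turns the commanded pose from where the row before left it, along the tool's axes as they then stand; what a row does not reach is not made up. A row lasts 1/12 s, in which the tool goes at most 41.7 mm and 7.16 degrees, less where a joint would pass 70% of its speed; a pose out of reach is approached as far as the arm can. A call with a gripper value outside its range is refused whole. The fingers move at their own pace and stop on an object; "newtons" is the grip in N (left out, the last holds). Time passes only in rows, so rows that do not move let the fingers close. It gives the time, the measured TCP pose, the force, the opening and the grip force at its end, in the units of the state.
- status.state(): the state, without advancing time (a new reading comes with each control period).
- viewer.capture(name): name is "scene" or "top" or "wrist"; returns (picture, depth): 384x512x3 uint8, blue, green, red; 384x512 float32, m along the optical axis (not along the pixel's ray), 0 where there is no reading.
- viewer.camera_info(name): a dict with "fov_y" (degrees; the focal length in pixels is half the picture's height over the tangent of half this angle, whatever the lens; pixels are square), "cx", "cy" (the principal point, pixels), "k1" (the pictures are not rectified: a ray, as slopes to the right and down, at radius r is drawn at 1 + k1 r^2 times it, then the intrinsics apply), "world_from_camera" (4x4, takes a point from camera to world coordinates). Camera axes: x right, y up, looking along -z (the intrinsics and any distortion apply to the point x, -y, -z); pixel columns grow to the right and rows downward; lengths in m; the calibration is good to about 2 mm. A picture is of the moment at which its call begins: read the wrist's pose just before it. camera_info takes no time and is no camera call; for the wrist camera it gives the pose at the moment of the call.
- arm.sign_off(): hands the job in; it is judged then, once.
Trained networks look in the newest picture that a camera, given by its name, has taken for a name from the list of things; names that differ only in an ending like _2 or _b are one class to them, and where a whole thing is asked for, a point or a joint stands for the part that bears it (a point fixed in the world has none). Each returns a list of dicts, best first, with "score" (0 to 1); they miss things now and then, are a little off and sometimes report something else, mostly with a low value. They report only what shows in the picture. A call takes as long as a camera call. They do not tell look-alikes from the thing itself.
- viewer.search_frame(camera, thing): "xy" ([column, row] as shares, 0 to 1, of the picture: columns of its width, rows of its height, amid what is visible of it).
- viewer.trace(camera, thing): "region" (384x512 bool, what is visible of it) and "xy" ([column, row] as shares, 0 to 1, of the picture: columns of its width, rows of its height, amid what is visible of it).
The state is a dict: "time_s": time; "joints": joint angles; "joint_vel": joint speeds; "joint_efforts": joint torques, N m; "tool_pos": TCP position; "eef_rot": TCP orientation; "wrist_force": force on the tool from outside, world axes, zero at the start; "wrist_torque": the same for the moment, N m; "grip_width": finger opening in m; "gripper_force": force on a finger pad.
Only numpy, scipy, OpenCV 4.12 (cv2) and the standard library are available. Lean on these libraries where they do the work, as an engineer would, in place of code of your own. Each camera call takes 0.05 s, during which the arm holds its last target. There are 200 camera calls.

## Working session

There is one attempt and no reset: what is moved stays moved. The work goes in short steps, Python scripts to look and compute and a tool call to move; the robot and the scene stay as the last step left them, time stands still between calls to the robot, and variables do not carry over. Pictures are saved under pics/ and viewed, at most 14 in all, crops included, and the job is handed in when it is done.

Besides the shell and the picture viewer there is one more tool, called after "Emit:" in YAML: its name, and indented under it one key for each argument. play_rows: Moves the arm, as the interface text tells. Its arguments: {"type":"object","properties":{"series":{"type":"array","items":{"type":"array","items":{"type":"array","items":{"type":"number"}}}},"newtons":{"type":"number"}},"required":["series"]}

```bash
mkdir -p pics
cat > h.py <<'E'
import numpy as np, cv2
from station import status, viewer, arm
def ray(info,u,v):
    f=192/np.tan(np.radians(info["fov_y"])/2)
    a=np.array([(u-info["cx"])/f,(v-info["cy"])/f]); s=a.copy()
    for _ in range(20): s=a/(1+info["k1"]*(s@s))
    return s
def px2w(info,u,v,d):
    s=ray(info,u,v); T=np.array(info["world_from_camera"])
    return (T@np.array([s[0]*d,-s[1]*d,-d,1]))[:3]
def onz(info,u,v,z):
    T=np.array(info["world_from_camera"]); s=ray(info,u,v)
    r=T[:3,:3]@np.array([s[0],-s[1],-1]); o=T[:3,3]
    return o+r*(z-o[2])/r[2]
def w2px(info,p):
    T=np.array(info["world_from_camera"]); f=192/np.tan(np.radians(info["fov_y"])/2)
    c=np.linalg.inv(T)@np.append(p,1); s=np.array([c[0],-c[1]])/-c[2]
    s=s*(1+info["k1"]*(s@s)); return s*f+np.array([info["cx"],info["cy"]])
def cloud(info,depth):
    f=192/np.tan(np.radians(info["fov_y"])/2)
    v,u=np.mgrid[0:384,0:512]; a=np.stack([(u-info["cx"])/f,(v-info["cy"])/f],-1); s=a.copy()
    for _ in range(20): s=a/(1+info["k1"]*(s**2).sum(-1,keepdims=True))
    P=np.stack([s[...,0]*depth,-s[...,1]*depth,-depth],-1); T=np.array(info["world_from_camera"])
    P=P@T[:3,:3].T+T[:3,3]; P[depth==0]=np.nan; return P
def shot(name,fn=None,crop=None,scale=1):
    info=viewer.camera_info(name); im,d=viewer.capture(name)
    if fn:
        o=im if crop is None else im[crop[1]:crop[3],crop[0]:crop[2]]
        cv2.imwrite("pics/"+fn,cv2.resize(o,None,fx=scale,fy=scale,interpolation=cv2.INTER_CUBIC))
    return info,im,d,cloud(info,d)
E
python3 - <<'E'
from h import *
np.set_printoptions(precision=4,suppress=True)
s=status.state(); print(s["time_s"],s["tool_pos"],s["eef_rot"],s["wrist_force"],s["grip_width"])
for c in ("top","scene"):
    info,im,d,P=shot(c,c+"0.png",scale=1.5)
    np.savez(c+"0.npz",im=im,d=d,P=P); print(c,info["world_from_camera"],info["fov_y"])
    for t in ("mill","wedge","door_tab","jaw_post","tray","bracket1","rail_stop"):
        for r in viewer.trace(c,t)[:5]:
            m=r["region"]&np.isfinite(P[...,0]); q=P[m]
            if len(q): print(c,t,round(r["score"],2),np.array(r["xy"])*[512,384],m.sum(),np.median(q,0),q.min(0),q.max(0))
E
```

```text
0.0 [ 0.2544 -0.5148  0.2301] [-0.0012  0.9738  0.2274 -0.0001] [-0.6594 -0.0033  0.3298] 0.0851994503535229
top [[-0.0236  0.9839 -0.177   0.362 ]
 [-0.9997 -0.0238  0.0007 -0.1246]
 [-0.0035  0.177   0.9842  1.4588]
 [ 0.      0.      0.      1.    ]] 45.55876207750963
top mill 0.63 [148.6848 190.0032] 14044 [0.6131 0.2021 0.1121] [ 0.475  -0.0546 -0.0082] [0.8728 0.4737 0.2374]
top mill 0.49 [193.0752 202.2144] 3731 [0.5683 0.0578 0.1173] [ 0.4829 -0.0422  0.1042] [0.7122 0.1663 0.1667]
top wedge 0.79 [233.7792 130.2912] 363 [ 0.8159 -0.0561  0.0236] [ 0.792  -0.1126 -0.0042] [ 0.8477 -0.0069  0.0517]
top wedge 0.74 [178.0224 128.7936] 369 [0.8301 0.1271 0.0253] [ 0.7735  0.1096 -0.0058] [0.8822 0.1528 0.0503]
top wedge 0.71 [268.3904 238.6944] 274 [ 0.4729 -0.1693  0.0292] [ 0.4257 -0.1881  0.0014] [ 0.5297 -0.1532  0.0518]
top wedge 0.17 [197.6832 206.0928] 3875 [0.5687 0.0576 0.1172] [ 0.4817 -0.0443  0.1021] [0.7122 0.1684 0.1667]
top door_tab 0.94 [200.704  205.0944] 3709 [0.5682 0.0576 0.1173] [ 0.4842 -0.0422  0.1066] [0.7122 0.1641 0.1667]
top tray 0.69 [321.9968 216.1152]
[... 941 characters left out ...]
 wedge 0.69 [252.8768 180.2112] 359 [ 0.4822 -0.1634  0.0218] [ 0.4266 -0.186  -0.0038] [ 0.5391 -0.1428  0.0489]
scene wedge 0.67 [243.4048 268.992 ] 715 [ 0.8275 -0.0441  0.0196] [ 0.7785 -0.1091 -0.0039] [0.8525 0.0005 0.0472]
scene door_tab 0.9 [322.4064 195.9168] 3183 [0.582  0.0618 0.1168] [ 0.3203 -0.1033 -0.0044] [0.7182 0.1678 0.1629]
scene door_tab 0.61 [371.3024 239.5008] 18516 [0.7179 0.2097 0.1099] [ 0.3262 -0.1094 -0.0048] [0.8008 0.434  0.2329]
scene tray 0.79 [193.1776 179.0976] 2567 [ 0.5316 -0.3415  0.0054] [ 0.3643 -0.4363 -0.0047] [ 0.6585 -0.2573  0.0344]
scene rail_stop 0.8 [367.8208 236.0832] 18375 [0.7181 0.2093 0.11  ] [ 0.3218 -0.1033 -0.0041] [0.8008 0.4218 0.2329]
```

View pics/top0.png

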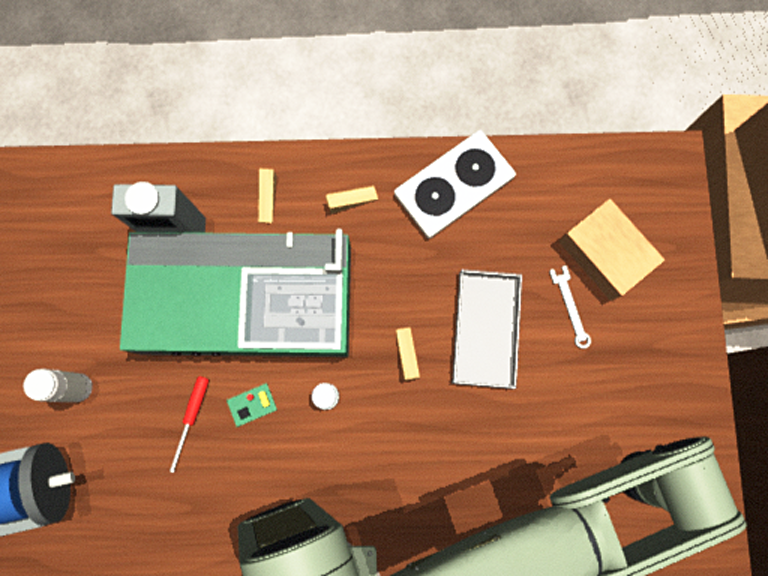

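View pics/scene0.png

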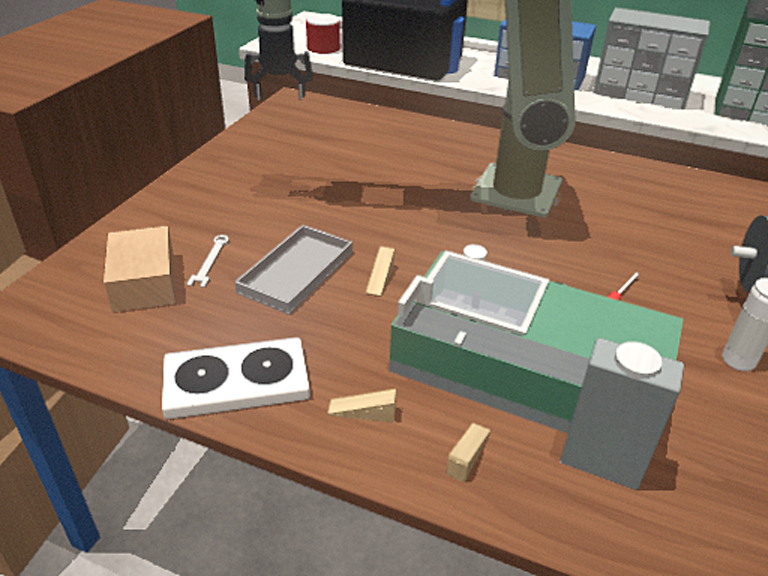

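The top view shows the mill at left (its bay at about 245-345, 270-350), with three wedge look-alikes at (266,195), (352,197) and (407,353). The one farthest to the right is (407,353), beside the tray. The tray is at (487,328). Next I fit the poses.

```bash
cat >> h.py <<'E'
def fitrect(q):
    (c,(a,b),t)=cv2.minAreaRect((q[:,:2]*1000).astype(np.float32)); return np.array(c),a,b,t
E
python3 - <<'E'
from h import *
from scipy.optimize import minimize
from scipy.spatial.transform import Rotation as Ro
np.set_printoptions(precision=4,suppress=True)
s=status.state(); q=s["eef_rot"]; print("R\n",Ro.from_quat([q[1],q[2],q[3],q[0]]).as_matrix())
for c in ("top","scene"):
    P=np.load(c+"0.npz")["P"]; F=P.reshape(-1,3); F=F[np.isfinite(F[:,0])]
    def sel(x0,x1,y0,y1,z0,z1): return F[(F[:,0]>x0)&(F[:,0]<x1)&(F[:,1]>y0)&(F[:,1]<y1)&(F[:,2]>z0)&(F[:,2]<z1)]
    m=sel(.4,.85,-.15,.5,.106,.114); print(c,"mill top",fitrect(m),len(m))
    m=sel(.4,.85,-.15,.5,.13,.175); print("tab",fitrect(m),m.max(0),len(m))
    m=sel(.4,.85,-.15,.5,.114,.121); print("door",fitrect(m),len(m))
    t=sel(.38,.68,-.45,-.24,.022,.036); print("tray rim",fitrect(t),len(t))
    w=sel(.4,.56,-.2,-.13,.006,.06); print("wedge",fitrect(w),len(w)); A=np.c_[w[:,:2],np.ones(len(w))]
    g,*_=np.linalg.lstsq(A,w[:,2],rcond=None); print("slope",g,np.degrees(np.arctan2(-g[1],-g[0])))
E
```

```text
R
 [[ 0.8966  0.4429  0.    ]
 [ 0.4429 -0.8966 -0.0001]
 [-0.      0.0001 -1.    ]]
top mill top (array([616.5043, 230.3191]), 348.2205505371094, 582.113525390625, 7.286952972412109) 7208
tab (array([648.3367, 265.5345]), 262.85601806640625, 616.719482421875, 22.55559730529785) [0.7904 0.4999 0.175 ] 464
door (array([613.0424, 232.8372]), 339.9202575683594, 581.4407958984375, 7.465410232543945) 3542
tray rim (array([ 527.4777, -339.4099]), 131.02590942382812, 240.508544921875, 83.61666870117188) 412
wedge (array([ 482.1069, -163.8261]), 66.67237091064453, 146.02467346191406, 88.13477325439453) 337
slope [-0.3141 -0.1203  0.1562] 20.958963398961778
scene mill top (array([610.5793, 223.4502]), 546.2679443359375, 372.90576171875, 88.87442016601562) 6104
tab (array([674.4208, 275.6954]), 311.4746398925781, 613.5648803710938, 22.466100692749023) [0.8006 0.5    0.175 ] 1267
door (array([634.6046, 242.4442]), 355.77490234375, 552.3951416015625, 6.0851006507873535) 2837
tray rim (array([ 531.6226, -335.3474]), 136.09959411621094, 247.69601440429688, 83.38075256347656) 450
wedge (array([ 480.2132, -166.8537]), 116.74759674072266, 32.957252502441406, 7.9631195068359375) 342
slope [-0.3048 -0.229   0.133 ] 36.91685118327377
```

```bash
cat >> h.py <<'E'
from scipy.optimize import minimize
def pose(p,V):  # p: x,y mm, yaw deg ; V mm model verts
    c,s=np.cos(np.radians(p[2])),np.sin(np.radians(p[2])); V=np.asarray(V,float)
    return np.c_[p[0]+c*V[:,0]-s*V[:,1],p[1]+s*V[:,0]+c*V[:,1],V[:,2]]/1000
def polymask(info,W):
    pts=np.array([w2px(info,w) for w in W],np.float32)
    h=cv2.convexHull((pts*16).astype(np.int32)); o=np.zeros((384*2,512*2),np.uint8)
    o=np.zeros((384,512),np.uint8); cv2.fillConvexPoly(o,h,255,cv2.LINE_AA,4); return o/255.
def fitpose(p0,V,obs):  # obs list of (info,mask)
    def cost(p):
        c=0
        for i,m in obs:
            q=polymask(i,pose(p,V)); c+=1-np.minimum(q,m).sum()/np.maximum(q,m).sum()
        return c/len(obs)
    best=None
    for st in ((8,8,4),(3,3,2),(1,1,.7)):
        sim=np.array([p0]+[np.array(p0)+np.eye(3)[k]*st[k] for k in range(3)])
        r=minimize(cost,p0,method="Nelder-Mead",options=dict(initial_simplex=sim,xatol=.05,fatol=1e-5)); p0=r.x
    return r.x,r.fun
WV=[(55,15,0),(55,-15,0),(-55,15,0),(-55,-15,0),(55,15,6),(55,-15,6),(-55,15,48),(-55,-15,48)]
MV=[(x,y,110) for x in(-104,135) for y in(-115,330)]
TV=[(x,y,z) for x in(-120,120) for y in(-65,65) for z in(0,30)]
def comp(m,u,v):
    n,l,st,ce=cv2.connectedComponentsWithStats(m.astype(np.uint8)); 
    k=np.argmax(st[1:,4])+1; return (l==k).astype(float)
E
python3 - <<'E'
from h import *
np.set_printoptions(precision=4,suppress=True)
D={c:np.load(c+"0.npz")["P"] for c in("top","scene")}; I={c:viewer.camera_info(c) for c in D}
def box(P,x0,x1,y0,y1,z0,z1):
    return (P[...,0]>x0)&(P[...,0]<x1)&(P[...,1]>y0)&(P[...,1]<y1)&(P[...,2]>z0)&(P[...,2]<z1)
for nm,p0,V,b in (("wedge",(478,-167,8),WV,(.38,.58,-.22,-.11,.004,.06)),("wedgeflip",(478,-167,188),WV,(.38,.58,-.22,-.11,.004,.06)),("tray",(527,-340,-6),TV,(.38,.68,-.45,-.24,-.02,.04))):
    O=[]
    for c in D:
        if nm=="tray": m=viewer.capture(c) and viewer.trace(c,"tray")[0]["region"].astype(float)
        else: m=comp(box(D[c],*b),0,0)
        O.append((I[c],m)); print(nm,c,fitpose(p0,V,O[-1:]))
    print(nm,"both",fitpose(p0,V,O))
# mill top: close mask
P=D["top"]; m=box(P,.4,.9,-.15,.5,.102,.2).astype(np.uint8)
m=cv2.morphologyEx(m,cv2.MORPH_CLOSE,np.ones((5,5))); n,l,st,ce=cv2.connectedComponentsWithStats(m); k=np.argmax(st[1:,4])+1; m=(l==k).astype(np.uint8)
cs,_=cv2.findContours(m,cv2.RETR_EXTERNAL,cv2.CHAIN_APPROX_NONE); m=np.zeros_like(m); cv2.drawContours(m,cs,-1,1,-1)
print(st[k]); print("mill",fitpose((595,105,-5),MV,[(I["top"],m.astype(float))]))
# tab top points
for c in D:
  P=D[c]; q=P[box(P,.58,.76,-.1,.05,.125,.17)]; print(c,"tab",fitrect(q[q[:,2]>.15]),len(q),np.percentile(q,[2,98],axis=0))
E
```

```text
wedge top (array([ 478.5523, -169.0603,    7.9097]), np.float64(0.18134085692425395))
wedge scene (array([ 472.8741, -168.4953,   10.4299]), np.float64(0.19658290725813787))
wedge both (array([ 477.3807, -168.3513,    8.9643]), np.float64(0.19518170828807557))
wedgeflip top (array([ 475.4486, -169.2563,  190.1705]), np.float64(0.21018199885905675))
wedgeflip scene (array([ 466.4181, -170.4107,  192.1529]), np.float64(0.30552249944532983))
wedgeflip both (array([ 472.0447, -169.6148,  191.4052]), np.float64(0.27186563551126447))
tray top (array([ 526.2981, -338.6632,   -5.9621]), np.float64(0.046762585781361166))
tray scene (array([ 530.5345, -335.8436,   -5.5537]), np.float64(0.04502090537475145))
tray both (array([ 528.2866, -337.1015,   -6.0711]), np.float64(0.05426649071839995))
[   79   126   153   110 12334]
mill (array([584.4162,  66.3209,  -2.2522]), np.float64(0.06374953590060584))
top tab (array([672.3207, -28.4709]), 28.870574951171875, 80.9004135131836, 86.21459197998047) 155 [[ 0.6325 -0.0419  0.1337]
 [ 0.711  -0.0121  0.1665]]
scene tab (array([675.7318, -24.5797]), 29.619678497314453, 83.6061782836914, 87.54407501220703) 300 [[ 0.6356 -0.0393  0.1278]
 [ 0.7163 -0.0088  0.1623]]
```

Emit:
play_rows:
  series:
    - [[1,2.3,-1.6,-0.4,0],[1,2.3,-1.6,-0.4,0],[1,2.3,-1.6,-0.4,0],[1,2.3,-1.6,-0.4,0],[1,2.3,-1.6,-0.4,0],[1,2.3,-1.6,-0.4,0],[1,2.3,-1.6,-0.4,0],[1,2.3,-1.6,-0.4,0],[1,2.3,-1.6,-0.4,0],[1,2.3,-1.6,-0.4,0],[1,2.3,-1.6,-0.4,0],[1,2.3,-1.6,-0.4,0],[1,2.3,-1.6,-0.4,0],[1,2.3,-1.6,-0.4,0],[1,0,0,0,0.1],[1,0,0,0,0.1],[1,0,0,0,0.1]]

```text
time_s: 2.42
tool_pos: [0.4445, -0.1713, 0.2875]
eef_rot: [0.0, 0.997, 0.078, 0.0]
wrist_force: [-0.3, 0.5, -0.3]
grip_width: 0.0855
gripper_force: 0.0
```

```bash
cat >> h.py <<'E'
from scipy.spatial.transform import Rotation as Ro
def tool():
    s=status.state(); q=s["eef_rot"]; R=Ro.from_quat([q[1],q[2],q[3],q[0]]).as_matrix()
    return s,np.array(s["tool_pos"]),R,np.degrees(np.arctan2(R[1,0],R[0,0]))
def plan(xyz,yaw=None):
    s,p,R,y=tool(); t=np.round(R.T@(np.array(xyz)-p)*100,2)
    print("t=%.2f pos %s yaw %.2f -> shift cm %s"%(s["time_s"],np.round(p,4),y,t), "" if yaw is None else "turn %.4f"%np.radians(y-yaw),"w",round(s["grip_width"],4),"F",np.round(s["wrist_force"],1))
def mill(M,v): return pose(M,[v])[0]
E
python3 - <<'E'
from h import *
np.set_printoptions(precision=4,suppress=True)
s,p,R,y=tool(); print(s["time_s"],p,y,s["joints"])
info,im,d,P=shot("wrist","w1.png",scale=1.5); np.savez("w1.npz",im=im,d=d,P=P); print(info)
m=(P[...,0]>.38)&(P[...,0]<.58)&(P[...,1]>-.22)&(P[...,1]<-.11)&(P[...,2]>.004)&(P[...,2]<.06)
m=comp(m,0,0); q=P[m>0]; print(m.sum(),q.min(0),q.max(0)); print(fitpose((477,-168,9),WV,[(info,m)]))
m=(P[...,1]>-.1)&(P[...,2]>.102)&(P[...,2]<.2); print("mill",m.sum(),P[m].min(0) if m.any() else 0)
E
```

```text
2.4167 [ 0.4445 -0.1713  0.2875] 8.920000010805818 [-0.5498 -0.0487  1.6993 -0.0001  1.4905  0.8653]
{'fov_y': 65.59430683798594, 'cx': 258.20954550384965, 'cy': 193.81476381628946, 'k1': -0.028618639562032887, 'world_from_camera': array([[ 0.1551,  0.9439,  0.2915,  0.518 ],
       [-0.9879,  0.1481,  0.0462, -0.1587],
       [ 0.0005, -0.2951,  0.9555,  0.4291],
       [ 0.    ,  0.    ,  0.    ,  1.    ]])}
1892.0 [ 0.4252 -0.1915  0.0041] [ 0.5353 -0.1484  0.0478]
(array([ 480.2673, -169.6896,    7.7655]), np.float64(0.10292392005757467))
mill 17216 [ 0.4766 -0.0489  0.102 ]
```

View pics/w1.png

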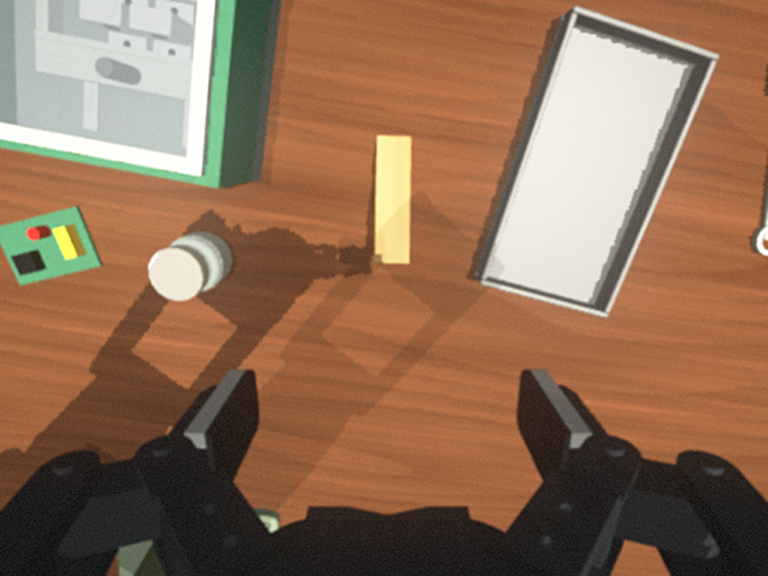

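The wrist view shows the wedge at (393,200), thin end away from the robot, with clear space for the fingers on both sides. The jar is at (190,265).

Emit:
play_rows:
  series:
    - [[0.65,0.5,0.3,2.5,0.01],[0.65,0,0,3,0],[0.65,0,0,3,0],[0.65,0,0,3,0],[0.65,0,0,3,0],[0.65,0,0,3,0],[0.65,0,0,3,0],[0.65,0,0,3,0],[0.65,0,0,2,0],[0.65,0,0,1.5,0],[0.65,0,0,0.5,0],[0,0,0,0,0],[0,0,0,0,0],[0,0,0,0,0],[0,0,0,0,0],[0,0,0,0,0],[0,0,0,0,0]]
  newtons: 60

```text
time_s: 3.88
tool_pos: [0.4503, -0.1746, 0.0132]
eef_rot: [0.001, 0.997, 0.074, 0.001]
wrist_force: [-0.0, -1.0, 2.7]
grip_width: 0.0292
gripper_force: 60.3
```

Emit:
play_rows:
  series:
    - [[0,0,0,-2.5,0],[0,0,0,-3,0],[0,1.5,0,-3,0],[0,2.5,0,-2.5,0],[0,3,0,-2.5,0],[0,3,0,-2.5,0],[0,3,0,-2.5,0],[0,3,0,-2.5,0],[0,2,0.5,0,-0.1],[0,0,0,0,-0.115],[0,0,0,0,-0.115],[0,0,0,0,-0.115],[0,0,0,0,-0.115],[0,0,0,0,-0.115],[0,0,0,0,-0.115],[0,0,0,0,-0.115],[0,0,0,0,-0.115],[0,0,0,0,-0.115],[0,0,0,0,-0.115],[0,0,0,0,-0.115]]

```text
time_s: 5.55
tool_pos: [0.628, -0.1524, 0.2221]
eef_rot: [-0.0, 0.725, 0.689, -0.0]
wrist_force: [0.1, 0.2, -0.1]
grip_width: 0.0293
gripper_force: 60.0
```

Run:
```python
from h import *
np.set_printoptions(precision=4,suppress=True)
s,p,R,y=tool(); print(s["time_s"],p,y,s["joints"],s["wrist_force"])
info,im,d,P=shot("wrist","w2.png",scale=1.5); np.savez("w2.npz",im=im,d=d,P=P)
it,imt,dt,Pt=shot("top"); np.savez("top1.npz",im=imt,d=dt,P=Pt)
# edges of the machine top: right edge (min y at given x) and far edge (max x at given y), near edge
for nm,Q in (("wrist",P),("top",Pt)):
  F=Q.reshape(-1,3); F=F[np.isfinite(F[:,0])]; F=F[(F[:,2]>.103)&(F[:,2]<.119)&(F[:,0]<.8)&(F[:,0]>.4)&(F[:,1]>-.12)&(F[:,1]<.44)]
  if len(F)<50: continue
  def edge(k,sgn,lo,hi):
    o=1-k; b=np.arange(lo,hi,.01); pts=[]
    for a in b:
        g=F[(F[:,o]>=a)&(F[:,o]<a+.01)]
        if len(g)>3: pts.append((a+.005,np.percentile(g[:,k],98 if sgn>0 else 2)))
    pts=np.array(pts); 
    if len(pts)<4: return None
    c=np.polyfit(*pts.T,1); r=pts[:,1]-np.polyval(c,pts[:,0]); ok=abs(r)<2*np.median(abs(r))+.001; c=np.polyfit(*pts[ok].T,1); return c,np.degrees(np.arctan(c[0])),ok.sum(),np.std(r[ok])
  print(nm,"right edge y(x)",edge(1,-1,.5,.71)); print("far edge x(y)",edge(0,1,-.04,.2)); print("near edge x(y)",edge(0,-1,-.02,.36))
```

```text
5.55 [ 0.628  -0.1524  0.2221] 87.07177406912714 [-0.3718  0.3628  1.3627 -0.      1.4166 -0.3207] [ 0.1205  0.1847 -0.1177]
wrist right edge y(x) (array([-0.0374, -0.0261]), np.float64(-2.141120690649506), np.int64(21), np.float64(0.00021091156001563883))
far edge x(y) (array([-2.2767,  0.6328]), np.float64(-66.28710750856925), np.int64(5), np.float64(0.049356531504391246))
near edge x(y) None
top right edge y(x) (array([-0.2737,  0.1675]), np.float64(-15.306745543708447), np.int64(20), np.float64(0.0036979014237366287))
far edge x(y) (array([0.0183, 0.714 ]), np.float64(1.0459859646458536), np.int64(22), np.float64(0.0011309126213506532))
near edge x(y) (array([0.017 , 0.4867]), np.float64(0.9743789860383407), np.int64(35), np.float64(0.01386331683584416))
```

View pics/w2.png

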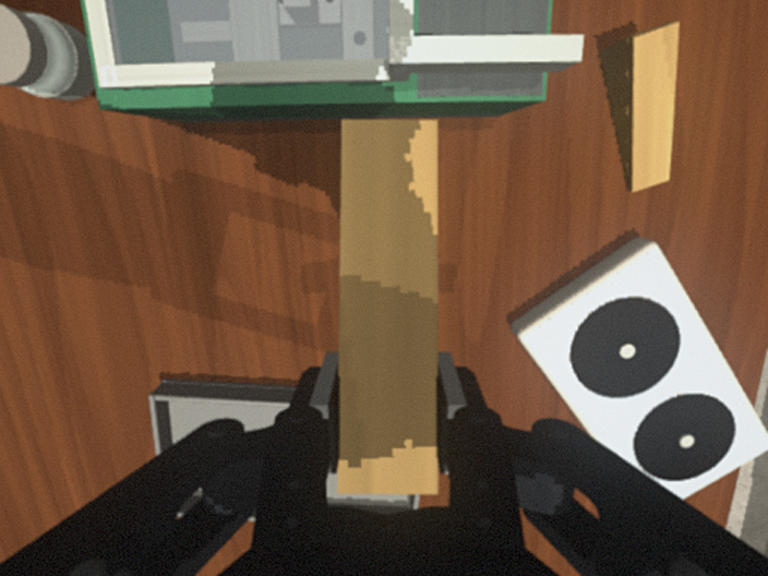

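The wedge is held along the tool's axis with its thin end towards the mill. The mill's right edge runs from (98,105) to (547,98), and the tab bar runs from (412,48) to (583,48). One more fit for the mill's x position follows.

Run:
```python
from h import *
np.set_printoptions(precision=4,suppress=True)
info=viewer.camera_info("wrist"); P=np.load("w2.npz")["P"]; im=np.load("w2.npz")["im"]
for a in np.arange(-.048,.0,.006):
    m=(P[...,1]>=a)&(P[...,1]<a+.006)&(P[...,2]>.104)&(P[...,2]<.119); x=P[m][:,0]
    if len(x): print(round(a+.003,3),np.percentile(x,[1,99]))
t=P[(P[...,2]>.14)&(P[...,2]<.17)&(P[...,0]>.6)&(P[...,0]<.76)&(P[...,1]<.1)&(P[...,1]>-.08)]; print("tab",np.percentile(t,[1,50,99],axis=0))
for u,v,z in ((550,20,.11),(547,85,.11),(86,30,.11),(97,88,.11),(412,40,.161),(583,38,.161),(583,60,.134),(412,95,.11)): print((u,v),onz(info,u/1.5,v/1.5,z))
it=viewer.camera_info("top"); Pt=np.load("top1.npz")["P"]
# top: deck edges excluding bay
for b in np.arange(.1,.32,.03):
    m=(Pt[...,1]>b)&(Pt[...,1]<b+.01)&(Pt[...,2]>.104)&(Pt[...,2]<.116); print("top",b+.005,np.percentile(Pt[m][:,0],[0,1,99,100]))
# wedge in hand
m=(P[...,2]>.19)&(P[...,2]<.27)&(P[...,1]>-.16)&(abs(P[...,0]-.628)<.03); q=P[m]; print("wedge",q.min(0),q.max(0),fitrect(q))
```

```text
-0.045 [0.4818 0.7141]
-0.039 [0.4796 0.7117]
-0.033 [0.4796 0.6322]
-0.027 [0.4797 0.6324]
-0.021 [0.4802 0.7142]
-0.015 [0.4852 0.7146]
-0.009 [0.4855 0.7152]
-0.003 [0.48   0.7031]
tab [[ 0.6342 -0.0428  0.1413]
 [ 0.6684 -0.0371  0.1598]
 [ 0.7124 -0.0182  0.1615]]
(550, 20) [ 0.7174 -0.0159  0.11  ]
(547, 85) [ 0.717  -0.0465  0.11  ]
(86, 30) [ 0.4802 -0.0056  0.11  ]
(97, 88) [ 0.4796 -0.0335  0.11  ]
(412, 40) [ 0.644  -0.0325  0.161 ]
(583, 38) [ 0.714  -0.0353  0.161 ]
(583, 60) [ 0.7255 -0.0392  0.134 ]
(412, 95) [ 0.646  -0.0477  0.11  ]
top 0.10500000000000001 [0.4819 0.4821 0.7183 0.7202]
top 0.135 [0.4828 0.4829 0.7191 0.7206]
top 0.165 [0.4834 0.484  0.7201 0.7208]
top 0.195 [0.4842 0.4868 0.7195 0.7221]
top 0.225 [0.4877 0.4895 0.722  0.723 ]
top 0.255 [0.4884 0.4887 0.7243 0.7269]
top 0.28500000000000003 [0.4893 0.4909 0.729  0.7335]
top 0.315 [0.4899 0.4913 0.7276 0.7339]
wedge [ 0.598  -0.16    0.2123] [ 0.6579 -0.0656  0.27  ] (array([ 628.0081, -112.7946]), 94.41184997558594, 59.91277313232422, 89.92543029785156)
```

```bash
cat >> h.py <<'E'
M=(585.8,66.8,-2.2)
def mplan(x,y,z,yaw=87.8): plan(mill(M,(x,y,z)),yaw)
E
python3 - <<'E'
from h import *
info=viewer.camera_info("wrist")
print(onz(info,340/1.5,119/1.5,.2149),onz(info,437/1.5,119/1.5,.2149))
mplan(88,-200,222); mplan(88,-200,125.2)
E
```

```text
[ 0.61734786 -0.06522949  0.2149    ] [ 0.64764027 -0.06696003  0.2149    ]
t=5.65 pos [ 0.628  -0.1524  0.2221] yaw 86.73 -> shift cm [1.81 3.7  0.01] turn -0.0187 w 0.029 F [ 0.8 -0.8 -1.7]
t=5.65 pos [ 0.628  -0.1524  0.2221] yaw 86.73 -> shift cm [1.81 3.71 9.69] turn -0.0187 w 0.029 F [ 0.8 -0.8 -1.7]
```

Emit:
play_rows:
  series:
    - [[0,0.5,1.85,0,-0.018],[0,0.6,1.85,0,0],[0,0.6,0,2,0],[0,0,0,2.5,0],[0,0,0,2.5,0],[0,0,0,1.9,0],[0,0,0,0.6,0],[0,0,0,0,0],[0,0,0,0,0]]

```text
time_s: 6.4
tool_pos: [0.6663, -0.1375, 0.1278]
eef_rot: [0.0, 0.721, 0.693, 0.0]
wrist_force: [0.2, 0.1, -0.3]
grip_width: 0.0294
gripper_force: 60.0
```

```bash
python3 - <<'E'
from h import *
np.set_printoptions(precision=4,suppress=True)
mplan(88,-200,125.2); shot("scene","s1.png",crop=(180,110,440,310),scale=2.5); shot("wrist","w3.png",scale=1)
E
cd pics; python3 -c "
import cv2,numpy as np
a=cv2.imread('s1.png');b=cv2.imread('w3.png');a=cv2.resize(a,(499,384));cv2.imwrite('c1.png',cv2.resize(np.hstack([a,b]),(800,304)))"
```

```text
t=6.40 pos [ 0.6663 -0.1375  0.1278] yaw 87.69 -> shift cm [ 0.1  -0.03  0.26] turn -0.0019 w 0.0294 F [ 0.2  0.1 -0.3]
```

View pics/c1.png

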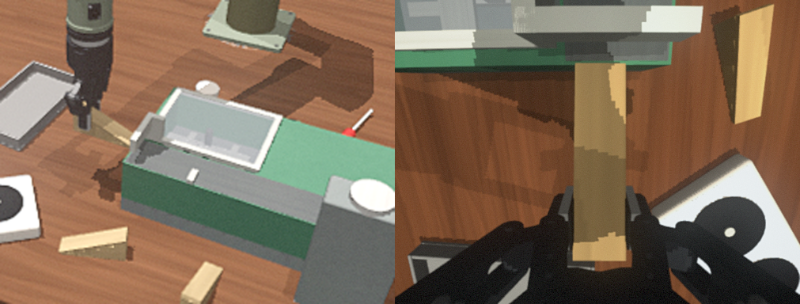

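Emit:
play_rows:
  series:
    - [[0,1.5,0,0,-0.002],[0,1.5,0,0.15,0],[0,1.5,0,0.1,0],[0,1.5,0,0,0],[0,1.5,0,0,0],[0,1.5,0,0,0],[0,2,0,0,0],[0,2,0,0,0],[0,2,0,0,0],[0,2,0,0,0],[0,2,0,0,0],[0,2,0,0,0],[0,1.5,0,0,0],[0,1,0,0,0],[0,0.5,0,0,0],[0,0,0,0,0],[0,0,0,0,0]]
  newtons: 80

```text
time_s: 7.92
tool_pos: [0.674, 0.1028, 0.1238]
eef_rot: [0.0, 0.72, 0.694, -0.001]
wrist_force: [1.1, -5.3, -3.9]
grip_width: 0.029
gripper_force: 83.2
```

```bash
python3 - <<'E'
from h import *
np.set_printoptions(precision=4,suppress=True)
mplan(88,40,125.2); mplan(112,31,123.2); shot("scene","s2.png",crop=(180,110,440,310),scale=2.5); shot("wrist","w4.png",scale=1)
E
cd pics; python3 -c "
import cv2,numpy as np
a=cv2.imread('s2.png');b=cv2.imread('w4.png');a=cv2.resize(a,(499,384));cv2.imwrite('c2.png',cv2.resize(np.hstack([a,b]),(800,304)))"
```

```text
t=7.92 pos [0.674  0.1028 0.1238] yaw 87.95 -> shift cm [ 0.06  0.12 -0.14] turn 0.0026 w 0.029 F [ 1.1 -5.3 -3.9]
t=7.92 pos [0.674  0.1028 0.1238] yaw 87.95 -> shift cm [-0.84  2.52  0.05] turn 0.0026 w 0.029 F [ 1.1 -5.3 -3.9]
```

View pics/c2.png

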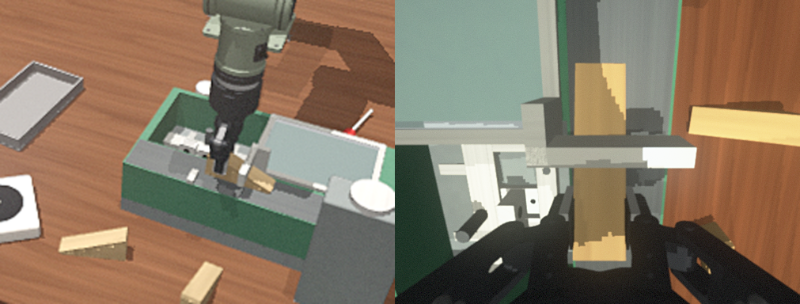

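The door is open: the wedge sits under the tab at (600,150), and the thick end is short of the cleat line. Next I shift across behind the cleat and ease back onto it.

Emit:
play_rows:
  series:
    - [[0,0,0.7,0,0],[0,0,0.9,0,0],[0,0,0.9,0,0],[0,0,0,0,0],[0,-0.4,0,0,0],[0,-0.2,0,0,0],[0,-0.1,0,0,0],[0,-0.05,0,0,0],[0,0,0,0,0]]

```text
time_s: 8.77
tool_pos: [0.6962, 0.0958, 0.1235]
eef_rot: [-0.004, 0.72, 0.694, -0.002]
wrist_force: [-6.6, -0.4, -2.3]
grip_width: 0.0285
gripper_force: 83.4
```

Run:
```python
from h import *
np.set_printoptions(precision=4,suppress=True)
mplan(112,31,123.2); i,im,d,P=shot("wrist","w5.png",scale=1.5)
```

```text
t=8.77 pos [0.6962 0.0958 0.1235] yaw 87.96 -> shift cm [-0.23  0.28  0.03] turn 0.0028 w 0.0285 F [-6.6 -0.4 -2.3]
```

View pics/w5.png

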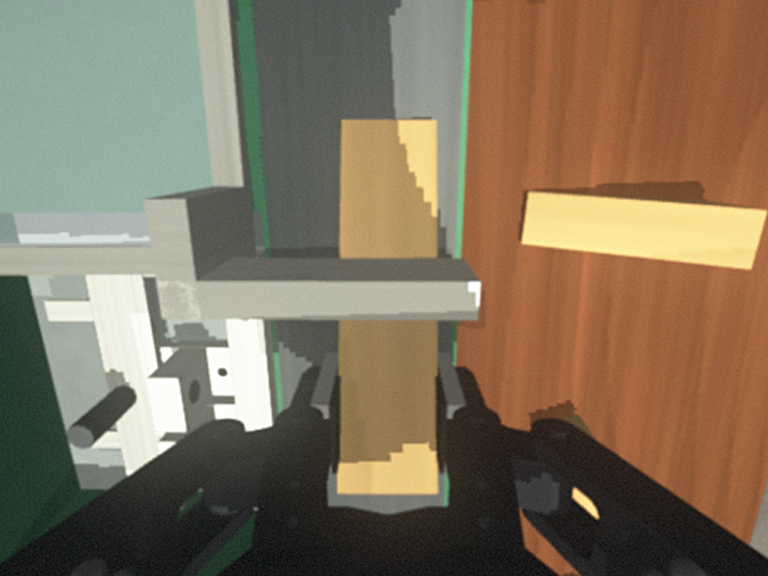

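Emit:
play_rows:
  series:
    - [[0,-0.1,0.1,0,0],[0,-0.1,0.1,0,0],[0,0,0,0,0],[0,0,0,0,0]]

```text
time_s: 9.15
tool_pos: [0.6968, 0.0948, 0.1235]
eef_rot: [-0.005, 0.719, 0.695, -0.003]
wrist_force: [-9.6, 1.1, 0.7]
grip_width: 0.0287
gripper_force: 83.7
```

Emit:
play_rows:
  series:
    - [[0,0,0.2,0,0],[0,0,0.2,0,0],[0,0,0,0,0],[0,-0.1,0,0,0],[0,-0.1,0,0,0],[0,-0.1,0,0,0],[0,0,0,0,0]]

```text
time_s: 9.73
tool_pos: [0.699, 0.0927, 0.1236]
eef_rot: [-0.007, 0.719, 0.695, -0.004]
wrist_force: [-14.1, 3.1, 3.0]
grip_width: 0.0287
gripper_force: 84.0
```

Run:
```python
from h import *
mplan(112,31,123.2); i,im,d,P=shot("scene","s3.png",crop=(270,150,410,255),scale=4)
```

```text
t=9.73 pos [0.699  0.0927 0.1236] yaw 88.08 -> shift cm [ 0.07 -0.02  0.04] turn 0.0048 w 0.0287 F [-14.1   3.1   3. ]
```

View pics/s3.png

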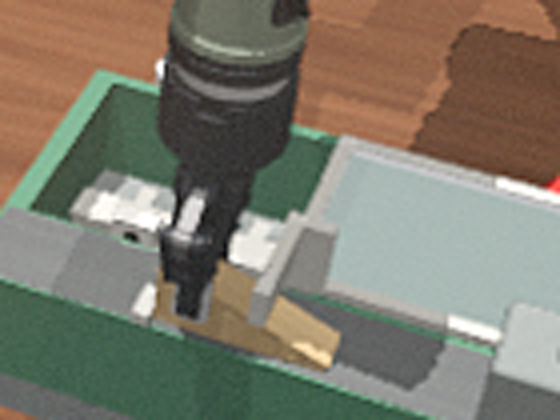

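Emit:
play_rows:
  series:
    - [[0,0,-0.25,0,0],[0,0,-0.25,0,0],[0,0.1,0,0,0],[0,0,0,0,0],[0.55,0,0,0,0],[0.55,0,0,0,0],[0.55,0,0,0,0],[0.55,0,0,0,0],[0.55,0,0,0,0],[0.55,0,0,0,0]]

```text
time_s: 10.62
tool_pos: [0.7012, 0.0896, 0.1257]
eef_rot: [0.001, 0.72, 0.694, 0.001]
wrist_force: [0.0, -0.2, -0.4]
grip_width: 0.0467
gripper_force: 0.0
```

Run:
```python
from h import *
mplan(112,31,123.2); i,im,d,P=shot("scene","s4.png",crop=(270,150,410,255),scale=4); 
it=shot("top")
P=it[3]; m=(P[...,2]>.15)&(P[...,2]<.17)&(P[...,0]>.63)&(P[...,0]<.72)&(P[...,1]<.2)&(P[...,1]>-.08); print(np.median(P[m],0),m.sum())
mplan(-38,-19,200)
```

```text
t=10.62 pos [0.7012 0.0896 0.1257] yaw 87.85 -> shift cm [ 0.38 -0.24  0.25] turn 0.0008 w 0.0467 F [ 0.  -0.2 -0.4]
[0.68072731 0.13066893 0.1587676 ] 73
t=10.72 pos [0.7007 0.0898 0.1251] yaw 87.86 -> shift cm [ -4.62 -15.2   -7.5 ] turn 0.0010 w 0.0471 F [-0.   0.3 -1. ]
```

Emit:
play_rows:
  series:
    - [[0.55,0,0,-0.5,0],[0.55,0,0,-1.5,0],[0.55,0,0,-2.5,0],[0.55,0,0,-2.5,0],[0.55,0,0,-2.5,0],[0.55,-0.7,-2.5,-2,0],[0.55,-0.7,-2.5,0,0],[0.55,-0.7,-2.5,0,0],[0.55,-0.7,-2.5,0,0],[0.55,-0.7,-2.5,0,0],[0.55,-0.7,-2.5,0,0],[0.55,-0.4,0,0,0],[0.55,0,0,0,0]]

```text
time_s: 11.8
tool_pos: [0.5482, 0.0491, 0.2404]
eef_rot: [0.0, 0.72, 0.694, 0.0]
wrist_force: [-0.3, 0.3, -0.0]
grip_width: 0.0467
gripper_force: 0.0
```

Run:
```python
from h import *
np.set_printoptions(precision=4,suppress=True)
mplan(-38,-19,78); i,im,d,P=shot("wrist","w6.png",scale=1.5); np.savez("w6.npz",im=im,d=d,P=P)
c,s=np.cos(np.radians(M[2])),np.sin(np.radians(M[2])); Q=P*1000-[M[0],M[1],0]; Q=np.stack([c*Q[...,0]+s*Q[...,1],-s*Q[...,0]+c*Q[...,1],Q[...,2]],-1)
for t in ("jaw_post","bracket1","wedge","door_tab"):
    for r in viewer.trace("wrist",t)[:5]:
        q=Q[r["region"]]; q=q[np.isfinite(q[:,0])]
        print(t,round(r["score"],2),np.array(r["xy"])*[768,576],len(q),np.percentile(q,[2,50,98],axis=0).round().tolist())
m=(Q[...,2]>70)&(Q[...,2]<84)&(Q[...,0]>-20)&(Q[...,0]<23)&(Q[...,1]<60); print("webs",m.sum(),np.percentile(Q[m],[2,50,98],axis=0) if m.any() else 0)
m=(Q[...,2]>80)&(Q[...,2]<94)&(Q[...,0]>-70)&(Q[...,0]<-20)&(Q[...,1]<60)&(Q[...,1]>-90); print("post",m.sum(),np.median(Q[m],0))
```

```text
t=11.80 pos [0.5482 0.0491 0.2404] yaw 87.84 -> shift cm [ 0.02 -0.12 16.24] turn 0.0006 w 0.0467 F [-0.3  0.3 -0. ]
jaw_post 0.83 [391.9872 246.1248] 3526 [[-48.0, -94.0, 45.0], [-33.0, -11.0, 47.0], [-18.0, 57.0, 87.0]]
jaw_post 0.41 [437.376  239.2704] 989 [[-17.0, -22.0, 35.0], [-2.0, -5.0, 58.0], [20.0, 7.0, 76.0]]
bracket1 0.81 [437.8368 247.5072] 955 [[-17.0, -22.0, 36.0], [-2.0, -6.0, 63.0], [20.0, 7.0, 76.0]]
bracket1 0.61 [434.5344 285.2928] 1000 [[-17.0, -63.0, 29.0], [-1.0, -42.0, 58.0], [21.0, -29.0, 76.0]]
wedge 0.86 [741.5808 140.832 ] 850 [[209.0, 57.0, 11.0], [238.0, 67.0, 24.0], [252.0, 86.0, 31.0]]
wedge 0.82 [657.4848 169.8048] 6399 [[95.0, 9.0, 112.0], [104.0, 49.0, 135.0], [125.0, 113.0, 155.0]]
door_tab 0.58 [445.9776  76.3776] 20495 [[-94.0, 66.0, 115.0], [-8.0, 97.0, 116.0], [110.0, 133.0, 160.0]]
webs 1034 [[ -16.1345 -100.387    70.5295]
 [  -1.0051  -32.6395   74.8073]
 [   9.7348    6.4483   82.1848]]
post 149 [-37.9695 -18.2669  86.5333]
```

View pics/w6.png

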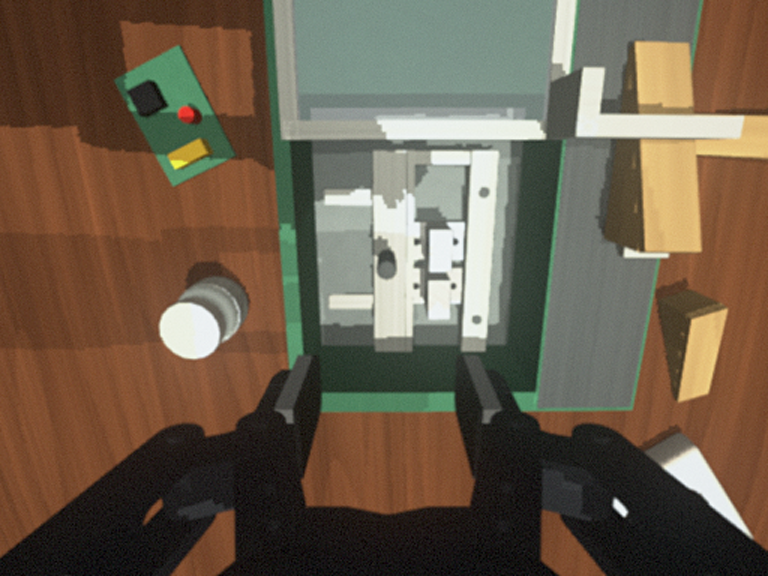

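The wedge lies against the cleat at (645,250) and the door is clear. There are two brackets in the vise, at (438,245) and (438,290), with the post at (387,262). The measured post position matches the nominal one within 1 mm, so the mill pose holds. Next I draw the jaw back.

Emit:
play_rows:
  series:
    - [[0.36,0,-0.1,2,0],[0.36,0,0,3,0],[0.36,0,0,3,0],[0.36,0,0,3,0],[0.36,0,0,2.5,0],[0.36,0,0,1.8,0],[0.36,0,0,0.7,0],[0.36,0,0,0,0],[0,0,0,0,0],[0,0,0,0,0],[0,0,0,0,0],[0,0,0,0,0],[0,0,-0.5,0,0],[0,0,-0.6,0,0],[0,0,-0.6,0,0],[0,0,-0.6,0,0],[0,0,-0.4,0,0],[0,0,0,0,0]]
  newtons: 40

```text
time_s: 13.55
tool_pos: [0.5213, 0.0507, 0.0807]
eef_rot: [0.001, 0.72, 0.694, 0.001]
wrist_force: [3.3, 0.8, 0.5]
grip_width: 0.0108
gripper_force: 39.7
```

Run:
```python
from h import *
np.set_printoptions(precision=4,suppress=True)
mplan(-64,-19,78)
Q=np.load("w6.npz")["P"]; P=Q
c,s=np.cos(np.radians(M[2])),np.sin(np.radians(M[2])); Q=P*1000-[M[0],M[1],0]; Q=np.stack([c*Q[...,0]+s*Q[...,1],-s*Q[...,0]+c*Q[...,1],Q[...,2]],-1)
m=((Q[...,2]>68)&(Q[...,2]<84)&(Q[...,0]>-20)&(Q[...,0]<23)&(Q[...,1]<60)&(Q[...,1]>-85)).astype(np.uint8)
n,l,st,ce=cv2.connectedComponentsWithStats(m)
for k in range(1,n):
    if st[k,4]>20: print(st[k],np.percentile(Q[l==k],[2,50,98],axis=0).round(1).tolist())
```

```text
t=13.55 pos [0.5213 0.0507 0.0807] yaw 87.88 -> shift cm [-0.05 -0.02  0.27] turn 0.0014 w 0.0108 F [3.3 0.8 0.5]
[286 152  16  29 454] [[-8.5, -22.3, 70.5], [-0.9, -7.2, 74.8], [7.2, 6.8, 76.1]]
[285 184  16  29 427] [[-8.4, -58.7, 69.7], [-0.7, -42.6, 74.7], [7.1, -29.0, 76.2]]
```

Emit:
play_rows:
  series:
    - [[0.24,0,0,0,0],[0.24,0,0,0,0],[0.24,0,0,0,0],[0.24,0,0,-1,0],[0.24,0,0,-2,0],[0.24,0,0,-1,0],[0.5,0.3,2,0,0],[0.5,0.4,2.2,0,0],[0.5,0.4,2.2,0,0],[0.5,0,0,0,0],[0.5,0,0,0,0]]

```text
time_s: 14.47
tool_pos: [0.5861, 0.0593, 0.1203]
eef_rot: [0.0, 0.72, 0.694, 0.0]
wrist_force: [-0.9, -0.2, -0.4]
grip_width: 0.043
gripper_force: 0.0
```

Run:
```python
from h import *
np.set_printoptions(precision=4,suppress=True)
mplan(0.3,-7.5,51.5)
i,im,d,P=shot("wrist","w7.png",scale=1.5)
c,s=np.cos(np.radians(M[2])),np.sin(np.radians(M[2])); Q=P*1000-[M[0],M[1],0]; Q=np.stack([c*Q[...,0]+s*Q[...,1],-s*Q[...,0]+c*Q[...,1],Q[...,2]],-1)
m=((Q[...,2]>68)&(Q[...,2]<84)&(Q[...,0]>-50)&(Q[...,0]<50)&(Q[...,1]<60)&(Q[...,1]>-85)).astype(np.uint8)
n,l,st,ce=cv2.connectedComponentsWithStats(m)
for k in range(1,n):
    if st[k,4]>20: print(st[k],np.percentile(Q[l==k],[2,50,98],axis=0).round(1).tolist())
```

```text
t=14.47 pos [0.5861 0.0593 0.1203] yaw 87.90 -> shift cm [ 0.   -0.04  6.88] turn 0.0017 w 0.043 F [-0.9 -0.2 -0.4]
[ 246  197   24   44 1025] [[-7.9, -22.0, 69.8], [-0.4, -6.2, 74.9], [7.1, 6.8, 76.2]]
[247 244  23  42 931] [[-8.1, -58.0, 69.6], [-0.3, -41.8, 74.9], [7.5, -28.9, 76.2]]
```

View pics/w7.png

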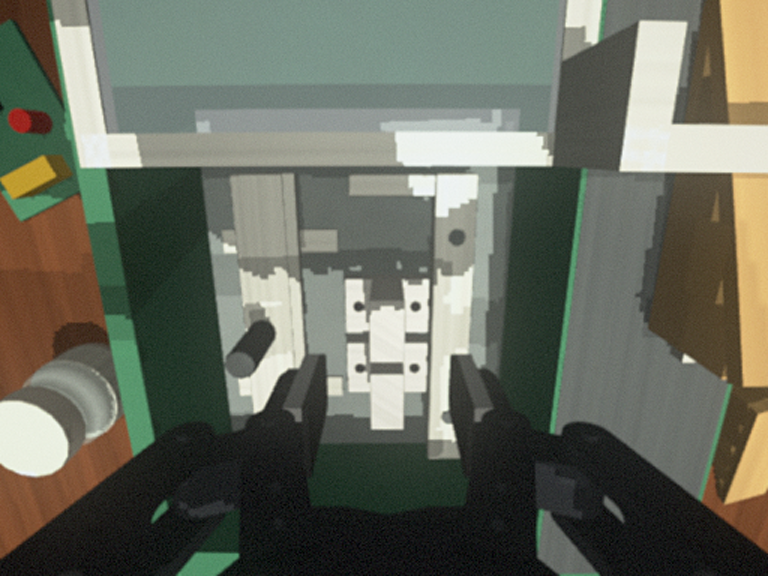

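The jaw is back, the fingers straddle the left bracket's web at (387,335), and the second bracket is at (387,395).

Emit:
play_rows:
  series:
    - [[0.5,0,0,2.5,0],[0.5,0,0,2.5,0],[0.5,0,0,1.3,0],[0.5,0,0,0.6,0],[0.5,0,0,0,0],[0,0,0,0,0],[0,0,0,0,0],[0,0,0,0,0],[0,0,0,0,0],[0,0,0,0,0],[0,0,0,-0.5,0],[0,0,0,-1.5,0],[0,0,0,-2.5,0],[0,0,0,-2.5,0],[0,0,0,-2.5,0],[0,0,0,-2.5,0],[0,0,0,0,0]]
  newtons: 45

```text
time_s: 15.93
tool_pos: [0.589, 0.0592, 0.1771]
eef_rot: [0.004, 0.72, 0.694, 0.004]
wrist_force: [1.8, 0.4, 0.5]
grip_width: 0.0151
gripper_force: 44.9
```

Emit:
play_rows:
  series:
    - [[0,-2,0.1,0,0],[0,-2.8,0.1,0,0],[0,-2.8,0.1,0,0],[0,-2.8,0,0,0],[0,-2.8,0,0,0],[0,-2.8,0,0,0],[0,-2.8,0,0,0],[0,-2.8,0,0,0],[0,-2.8,0,0,0],[0,-2.8,0,0,0],[0,-2.8,0,0,0],[0,-2.8,0,0,0],[0,-2.8,0,0,0],[0,-2.8,0,0,0],[0,-1.8,0,0,0],[0,0,0,3,0],[0,0,0,3,0],[0,0,0,3,0],[0,0,0,2,0],[0,0,0,0,0]]

```text
time_s: 17.6
tool_pos: [0.5689, -0.3387, 0.0533]
eef_rot: [-0.007, 0.72, 0.694, -0.001]
wrist_force: [-1.7, 1.0, -2.8]
grip_width: 0.0153
gripper_force: 44.8
```

Run:
```python
from h import *
np.set_printoptions(precision=4,suppress=True)
plan((.577,-.343,.0275))
i,im,d,P=shot("wrist","w8.png",scale=1.5)
```

```text
t=17.60 pos [ 0.5689 -0.3387  0.0533] yaw 87.88 -> shift cm [-0.42  0.86  2.57]  w 0.0153 F [-1.7  1.  -2.8]
```

View pics/w8.png

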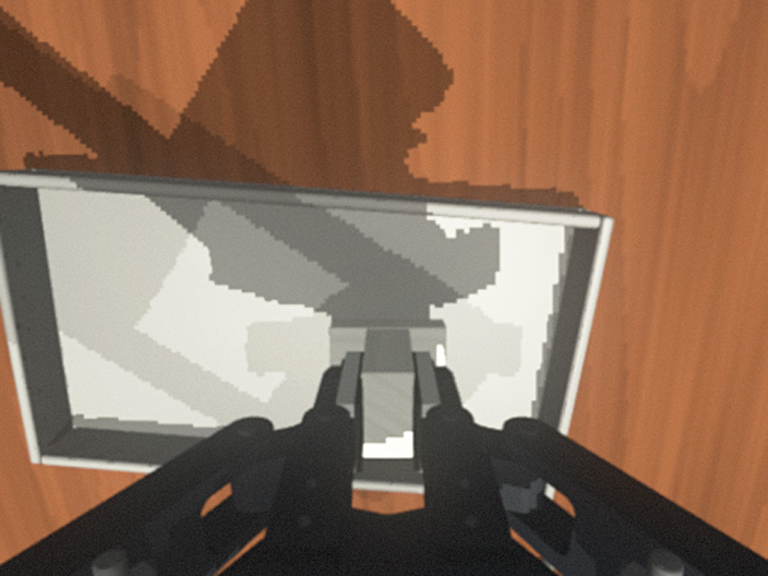

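The bracket hangs upright at (388,390), well inside the tray walls. Now I lower it.

Emit:
play_rows:
  series:
    - [[0,0,0,1,0],[0,0,0,0.8,0],[0,0,0,0.4,0],[0,0,0,0.2,0],[0,0,0,0,0],[0,0,0,0,0]]

```text
time_s: 18.15
tool_pos: [0.5737, -0.3427, 0.0373]
eef_rot: [0.0, 0.72, 0.694, 0.0]
wrist_force: [-0.7, -0.6, -0.7]
grip_width: 0.0151
gripper_force: 44.8
```

Emit:
play_rows:
  series:
    - [[0,0,0,0.6,0],[0,0,0,0.3,0],[0,0,0,0.1,0],[0,0,0,0,0],[0,0,0,0,0]]

```text
time_s: 18.57
tool_pos: [0.5739, -0.3429, 0.0275]
eef_rot: [0.001, 0.72, 0.694, 0.0]
wrist_force: [-1.1, 0.8, 3.4]
grip_width: 0.0152
gripper_force: 45.4
```

Emit:
play_rows:
  series:
    - [[0.45,0,0,0,0],[0.45,0,0,0,0],[0.45,0,0,0,0],[0.45,0,0,0,0],[0.5,0,0,-1,0],[0.5,0,0,-2.5,0],[0.5,0,0,-3,0],[0.5,0,0,-3,0],[0.5,0,0,-3,0],[0.5,0,0,-1.5,0],[0.5,0,0,0,0]]

```text
time_s: 19.48
tool_pos: [0.5764, -0.3448, 0.1738]
eef_rot: [0.006, 0.72, 0.694, 0.001]
wrist_force: [-0.1, -0.3, 0.8]
grip_width: 0.0429
gripper_force: 0.0
```

```bash
cat >> h.py <<'E'
def toM(P):
    c,s=np.cos(np.radians(M[2])),np.sin(np.radians(M[2])); Q=P*1000-[M[0],M[1],0]
    return np.stack([c*Q[...,0]+s*Q[...,1],-s*Q[...,0]+c*Q[...,1],Q[...,2]],-1)
def blobs(Q,b,n0=20):
    m=np.all([(Q[...,k]>b[2*k])&(Q[...,k]<b[2*k+1]) for k in range(3)],0).astype(np.uint8)
    n,l,st,ce=cv2.connectedComponentsWithStats(m)
    for k in range(1,n):
        if st[k,4]>n0: print("  blob",st[k],np.percentile(Q[l==k],[2,50,98],axis=0).round(1).tolist())
E
python3 - <<'E'
from h import *
mplan(0.3,-43.4,160)
i,im,d,P=shot("wrist"); print("tray"); blobs(P*1000,(400,660,-420,-260,42,60))
i,im,d,P=shot("top","t3.png"); print("top tray"); blobs(P*1000,(400,660,-420,-260,40,60),5); print("top bay"); blobs(toM(P),(-50,60,-95,60,60,84),5)
E
```

```text
t=19.48 pos [ 0.5764 -0.3448  0.1738] yaw 87.88 -> shift cm [36.83 -0.56  1.12] turn 0.0015 w 0.0429 F [-0.1 -0.3  0.8]
tray
  blob [246 168  18  34 583] [[565.2, -358.2, 45.3], [573.1, -342.5, 49.9], [581.1, -328.6, 51.2]]
top tray
  blob [322 201   9   6  50] [[563.4, -353.7, 43.0], [572.6, -341.0, 50.0], [580.0, -328.8, 55.9]]
top bay
  blob [204 199  10   7  63] [[-10.1, -59.0, 61.1], [-2.6, -46.4, 76.3], [6.9, -31.4, 81.1]]
```

Emit:
play_rows:
  series:
    - [[0.5,1.7,-0.1,0,0],[0.5,2.8,-0.1,0,0],[0.5,2.8,-0.1,0,0],[0.5,2.8,0,0,0],[0.5,2.8,0,0,0],[0.5,2.8,0,0,0],[0.5,2.8,0,0,0],[0.5,2.8,0,0,0],[0.5,2.8,0,0,0],[0.5,2.8,0,0,0],[0.5,2.8,0,0,0],[0.5,2.8,0,0,0],[0.5,2.8,0,0,0],[0.5,1.4,0,1,0],[0.5,0,0,2,0],[0.5,0,0,2,0],[0.5,0,0,0,0],[0.5,0,0,0,0],[0.5,0,0,0,0]]

```text
time_s: 21.17
tool_pos: [0.5837, 0.0238, 0.1162]
eef_rot: [-0.0, 0.72, 0.694, -0.0]
wrist_force: [0.8, -0.7, 0.0]
grip_width: 0.0427
gripper_force: 0.0
```

Run:
```python
from h import *
mplan(0.3,-43.4,51.5)
i,im,d,P=shot("wrist"); blobs(toM(P),(-50,60,-95,60,62,84))
```

```text
t=21.17 pos [0.5837 0.0238 0.1162] yaw 87.84 -> shift cm [-0.03  0.09  6.47] turn 0.0008 w 0.0427 F [ 0.8 -0.7  0. ]
  blob [ 248  197   24   48 1146] [[-8.1, -58.3, 64.2], [-0.2, -41.8, 74.8], [7.1, -29.0, 76.1]]
```

Emit:
play_rows:
  series:
    - [[0.5,0,0.1,2.5,0],[0.5,0,0,2.5,0],[0.5,0,0,1,0],[0.5,0,0,0.45,0],[0.5,0,0,0,0],[0,0,0,0,0],[0,0,0,0,0],[0,0,0,0,0],[0,0,0,0,0],[0,0,0,0,0],[0,0,0,-0.5,0],[0,0,0,-1.5,0],[0,0,0,-2.5,0],[0,0,0,-2.5,0],[0,0,0,-2.5,0],[0,0,0,-2.5,0],[0,0,0,0,0],[0,0,0,0,0]]

```text
time_s: 22.72
tool_pos: [0.5868, 0.0242, 0.1748]
eef_rot: [0.002, 0.72, 0.694, 0.002]
wrist_force: [-0.3, 0.5, -1.0]
grip_width: 0.0148
gripper_force: 45.8
```

Run:
```python
from h import *
plan((.487,-.334,.172));
```

```text
t=22.72 pos [0.5868 0.0242 0.1748] yaw 87.89 -> shift cm [-36.16  -8.65   0.24]  w 0.0148 F [-0.3  0.5 -1. ]
```

Emit:
play_rows:
  series:
    - [[0,-1.7,0,0,0],[0,-2.7,-0.5,0,0],[0,-2.7,-0.7,0,0],[0,-2.7,-0.7,0,0],[0,-2.7,-0.7,0,0],[0,-2.7,-0.7,0,0],[0,-2.7,-0.7,0,0],[0,-2.7,-0.7,0,0],[0,-2.7,-0.7,0,0],[0,-2.7,-0.7,0,0],[0,-2.7,-0.7,0,0],[0,-2.7,-0.7,0,0],[0,-2.7,-0.7,0,0],[0,-2,-0.2,0,0],[0,0,0,2.5,0],[0,0,0,3,0],[0,0,0,3,0],[0,0,0,3,0],[0,0,0,1.5,0],[0,0,0,0,0]]

```text
time_s: 24.38
tool_pos: [0.4831, -0.3293, 0.0353]
eef_rot: [-0.007, 0.72, 0.694, -0.0]
wrist_force: [-0.3, 0.9, -1.1]
grip_width: 0.0149
gripper_force: 45.8
```

Emit:
play_rows:
  series:
    - [[0,0,0,0,0],[0,0,0,0,0],[0,0,0,0.5,0],[0,0,0,0.2,0],[0,0,0,0,0],[0,0,0,0,0]]

```text
time_s: 24.88
tool_pos: [0.4879, -0.3336, 0.0359]
eef_rot: [0.0, 0.72, 0.694, 0.0]
wrist_force: [-0.2, -0.3, -0.3]
grip_width: 0.0149
gripper_force: 45.8
```

Emit:
play_rows:
  series:
    - [[0,0,0,0.5,0],[0,0,0,0.2,0],[0,0,0,0.1,0],[0,0,0,0,0],[0,0,0,0,0]]

```text
time_s: 25.3
tool_pos: [0.4878, -0.3337, 0.0289]
eef_rot: [0.0, 0.72, 0.694, -0.0]
wrist_force: [-3.4, 2.5, 9.2]
grip_width: 0.0153
gripper_force: 47.2
```

Emit:
play_rows:
  series:
    - [[0,0,0,-0.1,0],[0.45,0,0,0,0],[0.45,0,0,0,0],[0.45,0,0,0,0],[0.45,0,0,0,0],[0.5,0,0,-1,0],[0.5,0,0,-2.5,0],[0.5,0,0,-3,0],[0.5,0,0,-3,0],[0.5,0,0,-3,0],[0.5,0,0,-2,0],[0.5,0,0,0,0]]

```text
time_s: 26.3
tool_pos: [0.4908, -0.3361, 0.1804]
eef_rot: [0.006, 0.72, 0.694, 0.0]
wrist_force: [0.1, -0.9, 0.3]
grip_width: 0.043
gripper_force: 0.0
```

Run:
```python
from h import *
mplan(-64,-19,180)
i,im,d,P=shot("top"); print("top tray"); blobs(P*1000,(400,660,-420,-260,40,60),5); print("top bay"); blobs(toM(P),(-100,60,-95,60,60,95),5)
i,im,d,P=shot("scene","s5.png",crop=(130,90,430,310),scale=2.6); print("scene tray"); blobs(P*1000,(400,660,-420,-260,42,60),5); print("tab"); blobs(toM(P),(50,140,0,150,146,166),5); print("bay");blobs(toM(P),(-40,22,-95,60,40,95),5)
```

```text
t=26.30 pos [ 0.4908 -0.3361  0.1804] yaw 87.88 -> shift cm [38.72  1.61 -0.26] turn 0.0015 w 0.043 F [ 0.1 -0.9  0.3]
top tray
  blob [322 201   5   6  21] [[564.2, -341.7, 45.3], [573.5, -332.3, 48.8], [579.9, -327.8, 57.8]]
  blob [321 229   9   6  43] [[477.5, -346.7, 41.8], [486.0, -333.6, 50.8], [492.4, -321.6, 57.6]]
top bay
  blob [197 220   6   6  26] [[-72.4, -26.1, 61.9], [-66.6, -20.3, 85.5], [-60.0, -14.2, 91.5]]
scene tray
  blob [199 160  11   6  50] [[480.0, -347.2, 42.5], [493.5, -329.8, 48.9], [499.8, -316.4, 53.0]]
  blob [183 174  11   7  52] [[568.5, -355.3, 42.9], [577.6, -339.3, 48.4], [583.8, -326.4, 53.6]]
tab
  blob [332 203  23  26 199] [[53.3, 67.6, 146.3], [80.9, 76.4, 159.3], [133.6, 96.9, 162.9]]
  blob [310 208  15  14 129] [[98.3, 11.2, 146.2], [115.2, 23.9, 151.0], [128.3, 39.3, 157.5]]
bay
```

View pics/s5.png

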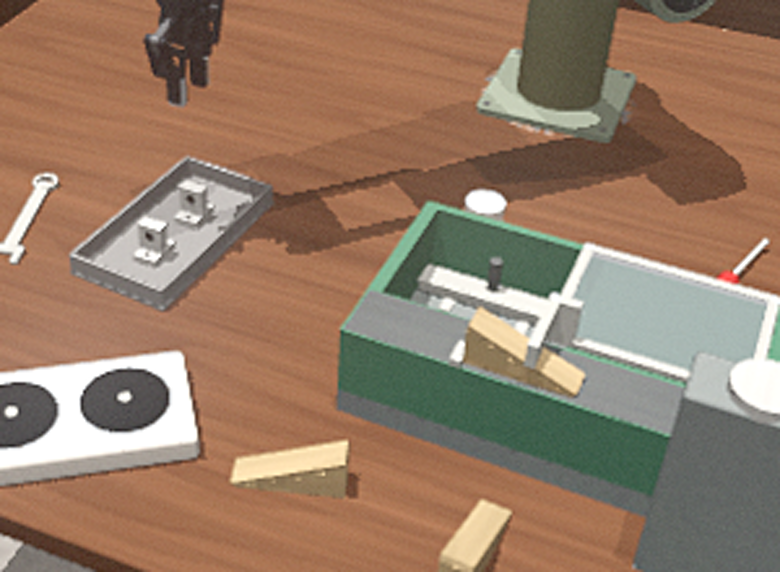

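Both brackets stand upright in the tray at (155,238) and (193,203), the door is propped with the wedge at (510,350), and the vise is empty. Next is the jaw.

Emit:
play_rows:
  series:
    - [[0.26,1.7,0.1,0,0],[0.26,2.7,0.2,0,0],[0.26,2.8,0.2,0,0],[0.26,2.8,0.2,0,0],[0.26,2.8,0.2,0,0],[0.26,2.8,0.2,0,0],[0.26,2.8,0.2,0,0],[0.26,2.8,0.2,0,0],[0.26,2.8,0.2,0,0],[0.26,2.8,0.1,0,0],[0.26,2.8,0,0,0],[0.26,2.8,0,0,0],[0.26,2.8,0,0,0],[0.26,2.8,0,0,0],[0.26,0.6,0,2,0],[0.26,0,0,2,0],[0.26,0,0,0,0],[0.26,0,0,0,0],[0.26,0,0,0,0]]

```text
time_s: 27.98
tool_pos: [0.5193, 0.0519, 0.1328]
eef_rot: [-0.001, 0.72, 0.694, -0.001]
wrist_force: [0.7, 0.7, 0.7]
grip_width: 0.0223
gripper_force: 0.0
```

Run:
```python
from h import *
mplan(-64,-19,79)
i,im,d,P=shot("wrist"); blobs(toM(P),(-90,-20,-60,60,80,94),5); blobs(toM(P),(-30,22,-95,60,36,90),40)
```

```text
t=27.98 pos [0.5193 0.0519 0.1328] yaw 87.87 -> shift cm [-0.15  0.2   5.38] turn 0.0013 w 0.0223 F [0.7 0.7 0.7]
  blob [252 209  20  22 343] [[-70.4, -24.6, 80.8], [-64.3, -17.6, 86.6], [-58.1, -12.3, 88.0]]
  blob [320 102  60  18 817] [[-19.2, 49.7, 40.3], [0.4, 54.2, 46.9], [21.2, 59.1, 48.3]]
```

Emit:
play_rows:
  series:
    - [[0.26,-0.1,0.18,0,0],[0.26,0,0,1.5,0],[0.26,0,0,2,0],[0.26,0,0,1.4,0],[0.26,0,0,0.5,0],[0.26,0,0,0,0],[0,0,0,0,0],[0,0,0,0,0],[0,0,0,0,0],[0,0,0.5,0,0],[0,0,0.6,0,0],[0,0,0.6,0,0],[0,0,0.6,0,0],[0,0,0.3,0,0],[0,0,0.2,0,0],[0,0,0.1,0,0],[0,0,0,0,0],[0,0,0,0,0]]

```text
time_s: 29.53
tool_pos: [0.5476, 0.0495, 0.0798]
eef_rot: [-0.003, 0.72, 0.694, -0.003]
wrist_force: [-14.5, -2.6, 14.6]
grip_width: 0.0112
gripper_force: 45.7
```

Run:
```python
from h import *
mplan(-38,-19,79)
```

```text
t=29.53 pos [0.5476 0.0495 0.0798] yaw 87.92 -> shift cm [-0.02 -0.05  0.08] turn 0.0020 w 0.0112 F [-14.5  -2.6  14.6]
```

Emit:
play_rows:
  series:
    - [[0,0,-0.3,0,0],[0.28,0,0,0,0],[0.28,0,0,0,0],[0.28,0,0,0,0],[0.28,0,0,0,0],[0.28,0,0,-1.5,0],[0.28,0,0,-2.5,0],[0.28,0,0,-2.5,0],[0.28,0,0,-2.5,0],[0.55,0,0,-2.5,0],[0.55,0,0,-2.5,0],[0.55,0.5,2.5,0,0],[0.55,0.8,2.5,0,0],[0.55,0.8,2.5,0,0],[0.55,0.8,2.5,0,0],[0.55,0.8,2.5,0,0],[0.55,0.8,2.3,0,0],[0.55,0,0,0,0],[0.55,0,0,0,0],[0.55,0,0,0,0]]

```text
time_s: 31.2
tool_pos: [0.6968, 0.0892, 0.2186]
eef_rot: [-0.0, 0.72, 0.694, -0.0]
wrist_force: [-0.4, -0.4, 0.1]
grip_width: 0.0469
gripper_force: 0.0
```

Run:
```python
from h import *
mplan(112,31,123.5)
i,im,d,P=shot("wrist","w9.png",scale=1.5); Q=toM(P); blobs(Q,(-70,-20,-60,60,78,94),5)
blobs(Q,(90,135,0,66,126,160),20); blobs(Q,(80,135,84,125,112,130),20)
i,im,d,P=shot("top"); print("top tray"); blobs(P*1000,(400,660,-420,-260,40,60),5)
```

```text
t=31.20 pos [0.6968 0.0892 0.2186] yaw 87.89 -> shift cm [0.43 0.2  9.51] turn 0.0015 w 0.0469 F [-0.4 -0.4  0.1]
  blob [106 220  18  16 195] [[-44.1, -24.5, 78.6], [-36.6, -17.6, 86.3], [-31.1, -12.1, 88.2]]
  blob [ 240  159   41   74 2875] [[96.9, 10.5, 136.5], [111.2, 35.0, 146.3], [125.5, 60.5, 156.0]]
  blob [ 242   85   39   43 1670] [[96.6, 84.6, 115.2], [111.1, 99.9, 121.2], [125.7, 115.5, 127.5]]
top tray
  blob [322 201  10   6  60] [[563.5, -357.6, 43.8], [571.6, -342.9, 49.8], [579.3, -329.0, 54.1]]
  blob [321 229  10   5  50] [[479.5, -349.7, 45.5], [486.0, -335.7, 50.1], [492.5, -321.7, 55.4]]
```

View pics/w9.png

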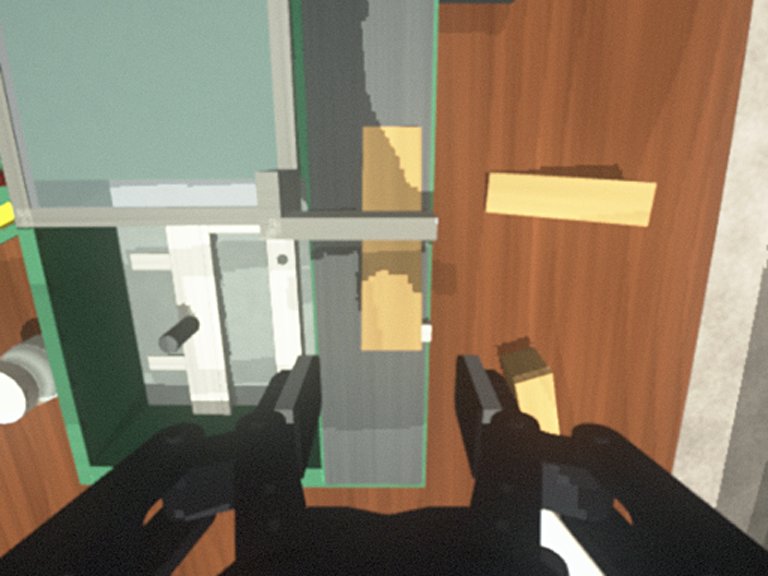

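The jaw is home with its post at (180,333), and the wedge is straight under the tab with its thick end against the cleat at (425,333). Now I grip it.

Emit:
play_rows:
  series:
    - [[0.55,0.4,0.15,2,0],[0.55,0,0,2.5,0],[0.55,0,0,2.5,0],[0.55,0,0,1.6,0],[0.55,0,0,0.7,0],[0.55,0,0,0.1,0],[0.55,0,0,0,0],[0,0,0,0,0],[0,0,0,0,0],[0,0,0,0,0],[0,0,0,0,0],[0,0,0,0,0]]
  newtons: 80

```text
time_s: 32.3
tool_pos: [0.6993, 0.093, 0.1281]
eef_rot: [0.001, 0.72, 0.694, 0.0]
wrist_force: [-4.3, -0.2, 6.0]
grip_width: 0.0282
gripper_force: 82.1
```

Emit:
play_rows:
  series:
    - [[0,0.3,0,0,0],[0,0.4,0,0,0],[0,0.3,0,0,0],[0,0,0,0,0],[0,0,-0.5,0,0],[0,0,-0.6,0,0],[0,0,-0.6,0,0],[0,0,-0.6,0,0],[0,0,-0.5,0,0],[0,0,0,0,0],[0,0,0,0,0]]

```text
time_s: 33.22
tool_pos: [0.6755, 0.101, 0.1282]
eef_rot: [0.005, 0.721, 0.693, 0.002]
wrist_force: [5.5, -7.0, 0.8]
grip_width: 0.0285
gripper_force: 81.6
```

Run:
```python
from h import *
mplan(84,38,123.5)
```

```text
t=33.22 pos [0.6755 0.101  0.1282] yaw 87.75 -> shift cm [ 0.04 -0.44  0.47] turn -0.0008 w 0.0285 F [ 5.5 -7.   0.8]
```

Emit:
play_rows:
  series:
    - [[0,0,-0.3,0,0],[0,0,0,0,0],[0,-0.8,0,0,0],[0,-1.4,0,0,0],[0,-1.5,0,0,0],[0,-1.5,0,0,0],[0,-1.5,0,0,0],[0,-1.5,0,0,0],[0,-1.5,0,0,0],[0,-1.5,0,0,0],[0,-1.5,0,0,0],[0,-1.5,0,0,0],[0,-1.5,0,0,0],[0,-1.5,0,0,0],[0,-1.5,0,0,0],[0,-1.5,0,0,0],[0,-1.5,0,0,0],[0,-1.5,0,0,0],[0,-1.5,0,0,0],[0,-1.5,0,0,0]]

```text
time_s: 34.88
tool_pos: [0.6577, -0.1593, 0.1252]
eef_rot: [-0.0, 0.72, 0.694, -0.001]
wrist_force: [0.8, -1.0, -0.3]
grip_width: 0.0284
gripper_force: 81.5
```

Run:
```python
from h import *
mplan(84,-220,128)
i,im,d,P=shot("top"); Q=toM(P); print("tab"); blobs(Q,(50,140,-120,60,146,166),5)
```

```text
t=34.88 pos [ 0.6577 -0.1593  0.1252] yaw 87.88 -> shift cm [ 0.32  0.35 -0.28] turn 0.0014 w 0.0284 F [ 0.8 -1.  -0.3]
tab
  blob [217 153  11  28 131] [[50.5, -105.2, 151.2], [81.5, -98.8, 160.3], [130.2, -77.2, 165.2]]
```

The door is shut again, with its tab back at the starting position. Now I take the wedge back to its old spot on the bench.

Emit:
play_rows:
  series:
    - [[0,-0.3,-2.6,0,0],[0,-0.3,-2.6,0,0],[0,-0.3,-2.6,0,0],[0,-0.3,-2.6,0,0],[0,-0.3,-2.6,0,0],[0,-0.3,-2.6,0,0],[0,-0.3,-2.6,0,0],[0,-0.3,-2.5,0,0],[0,0,0,0,0.116],[0,0,0,0,0.116],[0,0,0,0,0.116],[0,0,0,0,0.116],[0,0,0,0,0.116],[0,0,0,0,0.116],[0,0,0,0,0.116],[0,0,0,0,0.116],[0,0,0,0,0.116],[0,0,0,0,0.116],[0,0,0,0,0.116],[0,0,0,0,0.116]]

```text
time_s: 36.6
tool_pos: [0.4499, -0.174, 0.1246]
eef_rot: [-0.0, 0.998, 0.068, -0.001]
wrist_force: [-0.7, 0.2, -1.5]
grip_width: 0.0281
gripper_force: 81.5
```

Emit:
play_rows:
  series:
    - [[0,0,0,1.5,0],[0,0,0,2.5,0],[0,0,0,2.5,0],[0,0,0,2,0],[0,0,0,1,0],[0,0,0,0,0],[0,0,0,0,0],[0,0,0,0,0]]

```text
time_s: 37.27
tool_pos: [0.4518, -0.1746, 0.0314]
eef_rot: [0.001, 0.997, 0.071, 0.001]
wrist_force: [-0.4, 0.2, -1.3]
grip_width: 0.0284
gripper_force: 81.5
```

Run:
```python
from h import *
plan((.4503,-.1746,.0178),8)
i,im,d,P=shot("scene"); blobs(P*1000,(400,560,-200,-130,5,90),20)
```

```text
t=37.27 pos [ 0.4518 -0.1746  0.0314] yaw 8.12 -> shift cm [-0.15 -0.03  1.35] turn 0.0021 w 0.0284 F [-0.4  0.2 -1.3]
  blob [245 157  25  38 499] [[434.9, -195.8, 16.1], [466.9, -164.3, 43.2], [533.4, -137.8, 87.6]]
```

Emit:
play_rows:
  series:
    - [[0,0,0,0.6,0],[0,0,0,0.3,0],[0,0,0,0.2,0],[0,0,0,0.1,0],[0,0,0,0,0],[0,0,0,0,0]]

```text
time_s: 37.82
tool_pos: [0.4509, -0.1739, 0.0183]
eef_rot: [0.0, 0.997, 0.071, 0.0]
wrist_force: [-0.1, -0.2, -0.7]
grip_width: 0.0282
gripper_force: 81.6
```

Emit:
play_rows:
  series:
    - [[0,0,0,0.1,0],[0,0,0,0.1,0],[0,0,0,0,0],[0,0,0,0,0]]

```text
time_s: 38.15
tool_pos: [0.451, -0.174, 0.018]
eef_rot: [-0.0, 0.997, 0.071, -0.0]
wrist_force: [-4.9, 2.5, 12.9]
grip_width: 0.0283
gripper_force: 83.4
```

Contact with the bench. I release and lift clear.

Emit:
play_rows:
  series:
    - [[0,0,0,-0.1,0],[0.6,0,0,0,0],[0.6,0,0,0,0],[0.6,0,0,0,0],[0.6,0,0,0,0],[0.6,0,0,-1,0],[0.6,0,0,-2.5,0],[0.6,0,0,-3,0],[0.6,0,0,-3,0],[0.6,0,0,-3,0],[0.6,0,0,-3,0],[0.6,-2,0,-3,0],[0.6,-2,0,-2,0],[0.6,0,0,0,0],[0.6,0,0,0,0]]

```text
time_s: 39.4
tool_pos: [0.4117, -0.1801, 0.2242]
eef_rot: [0.001, 0.998, 0.07, 0.002]
wrist_force: [-0.3, 0.6, -0.1]
grip_width: 0.0516
gripper_force: 0.0
```

Run:
```python
from h import *
s,p,R,y=tool(); print(s["time_s"],p)
i,im,d,P=shot("scene","s6.png",scale=1.5); print("scene tray"); blobs(P*1000,(400,660,-420,-260,42,60),5); print("wedge"); blobs(P*1000,(400,560,-200,-130,5,90),20); print("tab"); blobs(toM(P),(50,140,-120,60,146,166),5)
i,im,d,P=shot("top"); print("top tray"); blobs(P*1000,(400,660,-420,-260,40,60),5); blobs(toM(P),(-70,-20,-60,60,78,94),5)
```

```text
39.4 [ 0.41172211 -0.18014824  0.22421968]
scene tray
  blob [199 160  11   7  49] [[479.2, -345.4, 42.7], [491.7, -331.7, 48.6], [500.0, -318.6, 52.5]]
  blob [181 184  12   8  57] [[614.8, -334.7, 42.9], [625.4, -317.6, 48.5], [632.7, -303.8, 52.3]]
wedge
  blob [245 165  18  32 343] [[429.6, -184.4, 6.3], [480.2, -164.2, 24.2], [534.0, -146.8, 45.4]]
tab
  blob [266 184  23  24 196] [[54.3, -102.7, 146.5], [83.8, -93.6, 158.5], [133.4, -73.8, 162.5]]
top tray
  blob [314 186  10   6  57] [[611.4, -335.1, 42.6], [619.6, -321.3, 49.7], [627.8, -307.1, 56.0]]
  blob [320 229  11   6  52] [[479.3, -349.5, 41.4], [485.8, -334.5, 50.6], [492.5, -320.9, 54.9]]
```

View pics/s6.png

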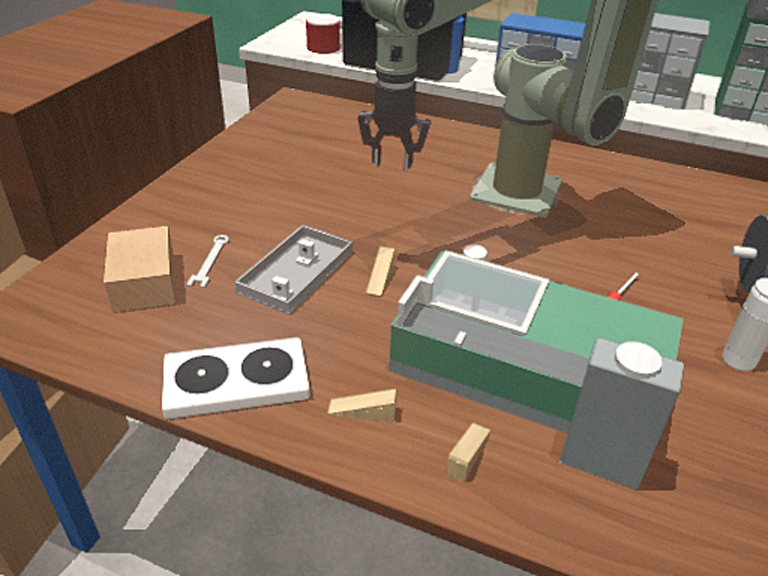

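Compared with my earlier measurement, one bracket has been knocked aside: it is now at (282,288), world (0.62,-0.32), and still inside the tray. The door is shut and the wedge is flat at (380,270). I will check from close by that the bracket stands flat.

Emit:
play_rows:
  series:
    - [[0.6,0.7,2.3,0,0],[0.6,0.7,2.3,0,0],[0.6,0.7,2.3,0,0],[0.6,0.7,2.3,0,0],[0.6,0.7,2.3,0,0],[0.6,0.7,2.3,0,0],[0.6,0,0,0,0],[0.6,0,0,0,0],[0.6,0,0,0,0]]

```text
time_s: 40.25
tool_pos: [0.4718, -0.309, 0.2202]
eef_rot: [-0.002, 0.997, 0.071, -0.001]
wrist_force: [0.4, -0.1, 0.5]
grip_width: 0.051
gripper_force: 0.0
```

Run:
```python
from h import *
i,im,d,P=shot("wrist"); F=P*1000
print("web tops"); blobs(F,(400,680,-420,-260,46,60)); print("flange"); blobs(F,(400,680,-420,-260,11,19))
print("rim"); q=F[(F[...,2]>26)&(F[...,2]<34)&(F[...,0]>380)&(F[...,0]<680)&(F[...,1]<-250)&(F[...,1]>-430)]; print(fitrect(q/1000))
for c in ((620,-320),(573,-342),(487,-335)):
    m=(np.hypot(F[...,0]-c[0],F[...,1]-c[1])<20)&(F[...,2]>46)&(F[...,2]<58); w=F[m]
    if len(w)>30:
        g,*_=np.linalg.lstsq(np.c_[w[:,:2]-c,np.ones(len(w))],w[:,2],rcond=None); print(c,len(w),"tilt/height",g.round(3),fitrect(w/1000))
```

```text
web tops
  blob [280  11  34  25 642] [[612.6, -336.3, 47.5], [620.7, -321.8, 49.8], [628.7, -307.5, 51.5]]
  blob [272 154  30  19 428] [[479.6, -350.0, 47.7], [487.6, -335.6, 49.9], [495.2, -321.1, 51.3]]
flange
  blob [220   0 161 227 998] [[408.6, -410.4, 11.2], [576.7, -378.9, 14.7], [646.7, -276.1, 18.8]]
  blob [276  37  29  19 405] [[599.2, -336.0, 12.0], [606.1, -321.9, 13.8], [612.6, -308.1, 16.8]]
  blob [273 137  28  17 337] [[494.9, -350.6, 12.0], [502.1, -336.2, 13.9], [509.2, -321.7, 16.6]]
  blob [269 162  25  16 143] [[465.2, -349.3, 12.1], [468.9, -334.0, 14.0], [476.1, -320.4, 15.4]]
rim
(array([ 528.22851562, -339.54968262]), 130.2700653076172, 239.72525024414062, 83.7756118774414)
(620, -320) 642 tilt/height [ 7.000e-03 -3.000e-03  4.975e+01] (array([ 620.75244141, -321.88406372]), 30.422649383544922, 16.966636657714844, 89.94438171386719)
(487, -335) 428 tilt/height [-7.000e-03 -1.000e-02  4.979e+01] (array([ 487.31945801, -335.55499268]), 29.73699378967285, 16.118688583374023, 88.3675537109375)
```

```bash
python3 -c "
from h import *
print(arm.sign_off())"
```

```text
the job is handed in; nothing more can be done
None
```

The job is handed in at about 40 s: both brackets found in the vise stand upright in the tray (one was knocked about 5 cm during the run but stayed level inside it), the vise jaw is home, the door is shut, and the wedge lies flat at its original spot on the bench.

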